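# Unclamp, gauge and sort drilled heat sinks

## Robot

A 6-joint arm with a two-finger parallel gripper is mounted at the origin on a cart in front of the work surface, level with it; the furniture and walls round the work are solid. World frame = base frame: x ahead of the robot, y to its left, z up, the work surface at z = 0. Lengths are in mm, angles in rad, forces in N, time in s.
With the tool pointing down it reaches from about 350 to 975 mm from the base axis. Payload 7.1 kg.
Tool frame: the origin (TCP) lies midway between the tips of the shut fingers; the grasp point (between the pads) lies 19 mm behind it; z points along the fingers, y is the line along which they close (so a half turn about z gives the same grasp; the last joint's range is limited). The gripper opens to 88 mm and grips with 3 to 60 N. Pads are 20 mm wide; open, the fingers measure 115 mm over their backs; the gripper's body (75 mm by 178 mm) begins 61 mm behind the grasp point.
Start: joints at [-1.243, 0.423, 1.63, -0, 1.089, -0.019], TCP at [212.448, -587.767, 185.075] pointing down, gripper open.
Joint ranges: [-3, 3], [-0.9, 2.11], [0.09, 2.58], [-1.31, 4.45], [0.11, 2.69], [-2.54, 2.54]. Speed limits (rad/s): [2.39, 2.39, 3.01, 3.14, 3.14, 3.14].

## Interface

Orientations are given as a rotation vector (axis times angle).
In Python, from workcell import ctrl gives the robot as it stands. The module is installed in compiled form; this text tells all that it offers.
- The arm moves only by the tool servo_tool, never from a script. Its argument "increments" is a list of rows, each a list of 7 numbers: the shift along the world's x, y, z in cm, then the turn, a rotation vector about the world's x, y, z in degrees, then the opening, from -1 (shut) to 1 (fully open). A call has 1 to 20 rows; each row is the pose to reach, as a shift and turn from the pose commanded when the call began; what a row does not reach only later rows make up. A row lasts 1/12 s, in which the tool goes at most 41.7 mm and 7.16 degrees, less where a joint would pass 70% of its speed; a pose out of reach is approached as far as the arm can. A call with a gripper value outside its range is refused whole. The fingers move at their own pace and stop on an object; the grip force is fixed at half the most. Time passes only in rows, so rows that repeat a pose let the fingers close. It gives the time, the measured TCP pose, the force, the opening and the grip force at its end, in the units of the state.
- ctrl.get_obs(): the state, without advancing time (a new reading comes with each control period).
- ctrl.get_image(name): name is "scene" or "top" or "wrist"; returns a dict with "image" (384x512x3 uint8, red, green, blue), "fx", "fy", "cx", "cy" (pixels), "extrinsics" (4x4, takes a point from camera to world coordinates); the wrist camera has in their place "tool_from_camera" (4x4, takes a point from camera to tool coordinates, whose origin is the TCP and whose axes are the flange's). Camera axes: x right, y up, looking along -z (the intrinsics and any distortion apply to the point x, -y, -z); pixel columns grow to the right and rows downward; lengths in mm; the calibration is good to about 2 mm. A picture is of the moment at which its call begins: read the wrist's pose just before it. There is no depth.
- ctrl.close_job(): hands the job in; it is judged then, once.
The state is a dict: "t": time; "qpos": joint angles; "qvel": joint speeds; "joint_torque": joint torques, N m; "ee_pos": TCP position; "orientation": TCP orientation; "ft_force": force on the tool from outside, world axes, zero at the start; "moment": the same for the moment, N m; "width": finger opening in mm; "grasp_force": force on a finger pad.
Only numpy, scipy, OpenCV 4.12 (cv2) and the standard library are available. Lean on these libraries where they do the work, as an engineer would, in place of code of your own. Each camera call takes 0.05 s, during which the arm holds its last target. There are 200 camera calls.

## Task

Unload the heat sinks from the fixture, working from the left nest to the right: lift the hold-down finger by its red knob until it stays up, before you take the heat sink out, and try its bore on the gauge pin as far as it will go. Lay the heat sinks that slide down the pin flat in the green tray, fins up and none on top of another, and those that stick on the pin's nose likewise in the red tray. Fold the fingers of the emptied nests back down. A nest may be empty; do not push away or knock over the jar, the reel or the battery.

Things in the scene. Friction and masses are not known exactly. Their poses are not given: they have to be found in the camera images.
- fixture: Grey steel plate fixed to the table, 154 x 312 x 12 mm, with three nests in a row along its y, 105 mm apart: nest 1 at +y (left), 2 in the middle, 3 at -y. Origin: underside, below nest 2's centre; x points away from the robot. A heat sink lies flat on the plate, its x along the fixture's, between steel lips 4 mm high (about 2 mm play), so it must be lifted out. A yellow hold-down finger is hinged at each nest's near (-x) end.
- nest_1 (a point): Centre of nest 1, on top of the plate; the origin of its heat sink lies here. Axes as the fixture.
- finger_1 (a joint): Angle of nest 1's hold-down finger: 0 down, rubber pad pressing on the heat sink's near flange (-0.06 if the nest is empty), growing as it is lifted up and toward the robot, to the stop at 1.6 rad. Hinge along the fixture's y, 66 mm before (-x) the nest centre, 30 mm above the table. Over-centre spring (4 N at the knob): pushes down below 0.75 rad, throws the finger open and holds it above 0.75.
- knob_1 (a point): Centre of the red ball knob, 18 mm wide, on finger 1. Finger down: 33 mm before (-x) the nest centre, 70 mm above the table, on an 8 mm stem over the finger's nose; from the hinge it is 33 mm toward +x and 40 mm up, and it turns with the finger. The finger's arm (11 mm wide) lies 36 mm below it. The fins in the nest begin 15 mm beyond it and reach 48 mm above the table.
- nest_2 (a point): Centre of nest 2, on top of the plate; the origin of its heat sink lies here. Axes as the fixture.
- finger_2 (a joint): Angle of nest 2's hold-down finger: 0 down, rubber pad pressing on the heat sink's near flange (-0.06 if the nest is empty), growing as it is lifted up and toward the robot, to the stop at 1.6 rad. Hinge along the fixture's y, 66 mm before (-x) the nest centre, 30 mm above the table. Over-centre spring (4 N at the knob): pushes down below 0.75 rad, throws the finger open and holds it above 0.75.
- knob_2 (a point): Centre of the red ball knob, 18 mm wide, on finger 2. Finger down: 33 mm before (-x) the nest centre, 70 mm above the table, on an 8 mm stem over the finger's nose; from the hinge it is 33 mm toward +x and 40 mm up, and it turns with the finger. The finger's arm (11 mm wide) lies 36 mm below it. The fins in the nest begin 15 mm beyond it and reach 48 mm above the table.
- nest_3 (a point): Centre of nest 3, on top of the plate; the origin of its heat sink lies here. Axes as the fixture.
- finger_3 (a joint): Angle of nest 3's hold-down finger: 0 down, rubber pad pressing on the heat sink's near flange (-0.06 if the nest is empty), growing as it is lifted up and toward the robot, to the stop at 1.6 rad. Hinge along the fixture's y, 66 mm before (-x) the nest centre, 30 mm above the table. Over-centre spring (4 N at the knob): pushes down below 0.75 rad, throws the finger open and holds it above 0.75.
- knob_3 (a point): Centre of the red ball knob, 18 mm wide, on finger 3. Finger down: 33 mm before (-x) the nest centre, 70 mm above the table, on an 8 mm stem over the finger's nose; from the hinge it is 33 mm toward +x and 40 mm up, and it turns with the finger. The finger's arm (11 mm wide) lies 36 mm below it. The fins in the nest begin 15 mm beyond it and reach 48 mm above the table.
- sink_1a: Aluminium heat sink in nest 1 (either sink_1a or sink_1b lies there), 0.16 kg. Base 90 x 42 x 8 mm (x, y, z); on its middle a block of fins 36 (x) x 26 (y) x 28 mm high, to grip across y. Origin: centre of the underside, z up. Upright through bore 31 mm from the origin toward +x, 18 mm wide (right) or 11 mm (wrong): not known beforehand. The -x end is the plain flange that the finger holds.
- sink_1b: Aluminium heat sink in nest 1 (either sink_1a or sink_1b lies there), 0.16 kg. Base 90 x 42 x 8 mm (x, y, z); on its middle a block of fins 36 (x) x 26 (y) x 28 mm high, to grip across y. Origin: centre of the underside, z up. Upright through bore 31 mm from the origin toward +x, 18 mm wide (right) or 11 mm (wrong): not known beforehand. The -x end is the plain flange that the finger holds.
- sink_2a: Aluminium heat sink in nest 2 (either sink_2a or sink_2b lies there), 0.16 kg. Base 90 x 42 x 8 mm (x, y, z); on its middle a block of fins 36 (x) x 26 (y) x 28 mm high, to grip across y. Origin: centre of the underside, z up. Upright through bore 31 mm from the origin toward +x, 18 mm wide (right) or 11 mm (wrong): not known beforehand. The -x end is the plain flange that the finger holds.
- sink_2b: Aluminium heat sink in nest 2 (either sink_2a or sink_2b lies there), 0.16 kg. Base 90 x 42 x 8 mm (x, y, z); on its middle a block of fins 36 (x) x 26 (y) x 28 mm high, to grip across y. Origin: centre of the underside, z up. Upright through bore 31 mm from the origin toward +x, 18 mm wide (right) or 11 mm (wrong): not known beforehand. The -x end is the plain flange that the finger holds.
- sink_3a: Aluminium heat sink in nest 3 (either sink_3a or sink_3b lies there, or neither), 0.16 kg. Base 90 x 42 x 8 mm (x, y, z); on its middle a block of fins 36 (x) x 26 (y) x 28 mm high, to grip across y. Origin: centre of the underside, z up. Upright through bore 31 mm from the origin toward +x, 18 mm wide (right) or 11 mm (wrong): not known beforehand. The -x end is the plain flange that the finger holds.
- sink_3b: Aluminium heat sink in nest 3 (either sink_3a or sink_3b lies there, or neither), 0.16 kg. Base 90 x 42 x 8 mm (x, y, z); on its middle a block of fins 36 (x) x 26 (y) x 28 mm high, to grip across y. Origin: centre of the underside, z up. Upright through bore 31 mm from the origin toward +x, 18 mm wide (right) or 11 mm (wrong): not known beforehand. The -x end is the plain flange that the finger holds.
- gauge: Gauge fixed to the table: dark block 70 x 50 x 16 mm with a brass collar (30 mm wide, its top 20 mm above the table) from which a steel pin stands up. Origin: underside, on the pin's axis.
- pin_top (a point): Top of the gauge pin: 14 mm diameter, round nose, 52 mm above the table, 32 mm above the brass collar. A heat sink with the right bore slides down the pin to the collar; one with the wrong bore stays stuck on the pin's nose.
- tray_green: Loose green plastic tray for heat sinks that fit, 112 x 200 x 22 mm outside, 4 mm walls and floor, 0.45 kg. Origin: centre of the underside, long side along its y. Three heat sinks fit side by side along y, 60 mm apart, each with its length across the tray (along x).
- tray_red: Loose red plastic tray for heat sinks that do not fit; size and axes as the green one.
- parts_jar: White plastic jar with a red lid, 45 mm wide, 61 mm high; bystander. Origin: underside.
- reel: Reel of solder, 55 mm wide, 45 mm high; bystander. Origin: underside.
- cell: Blue and yellow battery, 33 mm wide, 60 mm high, standing; bystander, not always there. Origin: underside.

How it is judged (in metres and radians):
On the way, in this order (a step that is already met when the one before it is completed fails the run):
1. the heat sink from nest 1 is tried on the gauge pin: it slides down the pin, or its bore sits stuck on the pin's nose (x of pin_top in the frame of sink_1a between 0.025 and 0.037 m and y of pin_top in the frame of sink_1a between -0.006 and 0.006 m and angle between each of sink_1a, sink_1b's own z axis and vertical below 0.2 rad and z of pin_top in the frame of sink_1a above 0.012 m and x of pin_top in the frame of sink_1b between 0.025 and 0.037 m and y of pin_top in the frame of sink_1b between -0.006 and 0.006 m and z of pin_top in the frame of sink_1b above -0.003 m and contact force between sink_1b and gauge above 0.3 N), for 0.15 s.
2. the heat sink from nest 2 is tried on the gauge pin: it slides down the pin, or its bore sits stuck on the pin's nose (x of pin_top in the frame of sink_2a between 0.025 and 0.037 m and y of pin_top in the frame of sink_2a between -0.006 and 0.006 m and angle between each of sink_2a, sink_2b's own z axis and vertical below 0.2 rad and z of pin_top in the frame of sink_2a above -0.003 m and contact force between sink_2a and gauge above 0.3 N and x of pin_top in the frame of sink_2b between 0.025 and 0.037 m and y of pin_top in the frame of sink_2b between -0.006 and 0.006 m and z of pin_top in the frame of sink_2b above 0.012 m), for 0.15 s.
3. the heat sink from nest 3 is tried on the gauge pin: it slides down the pin, or its bore sits stuck on the pin's nose (x of pin_top in the frame of sink_3a between 0.025 and 0.037 m and y of pin_top in the frame of sink_3a between -0.006 and 0.006 m and angle between each of sink_3a, sink_3b's own z axis and vertical below 0.2 rad and z of pin_top in the frame of sink_3a above 0.012 m and x of pin_top in the frame of sink_3b between 0.025 and 0.037 m and y of pin_top in the frame of sink_3b between -0.006 and 0.006 m and z of pin_top in the frame of sink_3b above -0.003 m and contact force between sink_3b and gauge above 0.3 N), for 0.15 s.
At the end, for the whole second after the job is handed in: every heat sink lies at rest on the floor of its tray (fits the pin: green, does not: red), centre within 45 mm across and 80 mm along of the tray's centre, underside under 12 mm above the tray's, tilted under 0.12 rad; all three fingers folded down (under 0.2 rad) (x of sink_1a in the frame of tray_green between -0.045 and 0.045 m and y of sink_1a in the frame of tray_green between -0.08 and 0.08 m and z of sink_1a in the frame of tray_green between 0 and 0.012 m and angle between each of sink_1a, sink_1b, sink_2a, sink_2b, sink_3a, sink_3b's own z axis and vertical below 0.12 rad and linear speed of each of sink_1a, sink_1b, sink_2a, sink_2b, sink_3a, sink_3b below 0.02 m/s and x of sink_1b in the frame of tray_red between -0.045 and 0.045 m and y of sink_1b in the frame of tray_red between -0.08 and 0.08 m and z of sink_1b in the frame of tray_red between 0 and 0.012 m and x of sink_2a in the frame of tray_red between -0.045 and 0.045 m and y of sink_2a in the frame of tray_red between -0.08 and 0.08 m and z of sink_2a in the frame of tray_red between 0 and 0.012 m and x of sink_2b in the frame of tray_green between -0.045 and 0.045 m and y of sink_2b in the frame of tray_green between -0.08 and 0.08 m and z of sink_2b in the frame of tray_green between 0 and 0.012 m and x of sink_3a in the frame of tray_green between -0.045 and 0.045 m and y of sink_3a in the frame of tray_green between -0.08 and 0.08 m and z of sink_3a in the frame of tray_green between 0 and 0.012 m and x of sink_3b in the frame of tray_red between -0.045 and 0.045 m and y of sink_3b in the frame of tray_red between -0.08 and 0.08 m and z of sink_3b in the frame of tray_red between 0 and 0.012 m and value of joint each of finger_1, finger_2, finger_3 below 0.2 rad); the robot touches nothing.
It fails at once if a heat sink is pulled from its nest (by more than 10 mm) while its hold-down finger is still down on it, the knob less than 90 mm from it ((distance between sink_1a and nest_1 between 0.01 and 0.022 m and distance between sink_1a and knob_1 below 0.09 m) or (distance between sink_1b and nest_1 between 0.01 and 0.022 m and distance between sink_1b and knob_1 below 0.09 m) or (distance between sink_2a and nest_2 between 0.01 and 0.022 m and distance between sink_2a and knob_2 below 0.09 m) or (distance between sink_2b and nest_2 between 0.01 and 0.022 m and distance between sink_2b and knob_2 below 0.09 m) or (distance between sink_3a and nest_3 between 0.01 and 0.022 m and distance between sink_3a and knob_3 below 0.09 m) or (distance between sink_3b and nest_3 between 0.01 and 0.022 m and distance between sink_3b and knob_3 below 0.09 m)).
It fails at once if the jar, the reel or the battery is knocked over or pushed away by more than 40 mm (angle between any of parts_jar, reel, cell's own z axis and vertical above 0.6 rad or distance of any of parts_jar, reel, cell from where it was at the start of the episode above 0.04 m).
Of sink_1a, sink_1b only 1 to 1 are there at a start; the rules pass over those that are not, and their reading is None.
Of sink_2a, sink_2b only 1 to 1 are there at a start; the rules pass over those that are not, and their reading is None.
Of sink_3a, sink_3b, cell only 1 to 1 are there at a start; the rules pass over those that are not, and their reading is None.
At some moment in a run one of tray_green, tray_red may be knocked a few centimetres aside while the robot is not near it.
It also fails if it takes over 210 s, if anything falls off the work surface, if the arm or the gripper's body presses on something with over 40 N, if the wrist force passes 120 N, or if a joint passes its speed limit or range.

## Working session

There is one attempt and no reset: what is moved stays moved. The work goes in short steps, Python scripts to look and compute and a tool call to move; the robot and the scene stay as the last step left them, time stands still between calls to the robot, and variables do not carry over. Pictures are saved under pics/ and viewed, at most 14 in all, crops included, and the job is handed in when it is done.

Besides the shell and the picture viewer there is one more tool, called in YAML: its name, and indented under it one key for each argument. servo_tool: Moves the arm, as the interface text tells. Its arguments: {"type":"object","properties":{"increments":{"type":"array","items":{"type":"array","items":{"type":"number"}}}},"required":["increments"]}

```bash
mkdir -p pics
cat > h.py <<'E'
import numpy as np, cv2
from workcell import ctrl
def snap(name,fn):
    d=ctrl.get_image(name); cv2.imwrite('pics/'+fn+'.png',d['image'][:,:,::-1]); np.save('pics/'+fn+'.npy',d,allow_pickle=True); return d
def load(fn): return np.load('pics/'+fn+'.npy',allow_pickle=True).item()
def px2w(d,u,v,z,E=None):
    E=np.array(d['extrinsics']) if E is None else E
    r=E[:3,:3]@np.array([(u-d['cx'])/d['fx'],-(v-d['cy'])/d['fy'],-1]); o=E[:3,3]
    return o+r*(z-o[2])/r[2]
E
python3 - <<'E'
from h import *
o=ctrl.get_obs(); print({k:np.round(v,3) for k,v in o.items()})
for n in ['top','scene']:
    d=snap(n,n+'0'); print(d.keys(),d['fx'],d['cx'],d['cy']);print(np.round(d['extrinsics'],3))
E
```

```text
{'t': np.float64(0.0), 'qpos': array([-1.243,  0.424,  1.631, -0.   ,  1.089, -0.019]), 'qvel': array([ 0.   ,  0.001,  0.001, -0.001,  0.   ,  0.   ]), 'joint_torque': array([ 2.0000e-03, -5.4462e+01, -2.7366e+01,  6.4000e-02,  2.3000e-02,
       -0.0000e+00]), 'ee_pos': array([ 212.241, -587.193,  184.284]), 'orientation': array([-3.093, -0.542,  0.   ]), 'ft_force': array([-0.002, -0.239, -0.088]), 'moment': array([ 0.004, -0.014,  0.014]), 'grasp_force': np.float64(0.0), 'width': np.float64(88.224)}
dict_keys(['image', 'fx', 'fy', 'cx', 'cy', 'extrinsics']) 455.46364409958045 254.75371753314272 195.31990066767432
[[-1.000000e-02  9.980000e-01 -6.600000e-02  4.203530e+02]
 [-1.000000e+00 -1.200000e-02 -1.800000e-02 -1.900820e+02]
 [-1.900000e-02  6.600000e-02  9.980000e-01  1.297267e+03]
 [ 0.000000e+00  0.000000e+00  0.000000e+00  1.000000e+00]]
dict_keys(['image', 'fx', 'fy', 'cx', 'cy', 'extrinsics']) 430.8928869439106 258.45506272788566 195.3139682764029
[[ 8.640000e-01  2.920000e-01 -4.100000e-01 -1.176300e+02]
 [-5.030000e-01  5.220000e-01 -6.890000e-01 -1.173932e+03]
 [ 1.300000e-02  8.010000e-01  5.980000e-01  9.178900e+02]
 [ 0.000000e+00  0.000000e+00  0.000000e+00  1.000000e+00]]
```

View pics/top0.png

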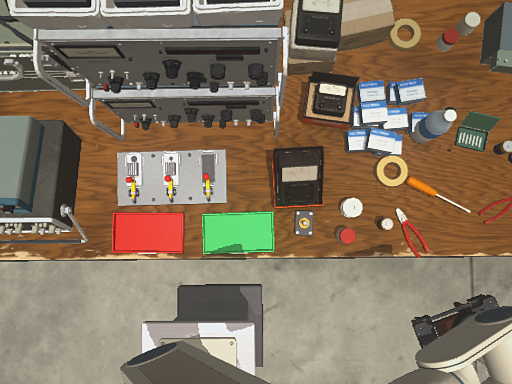

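View pics/scene0.png

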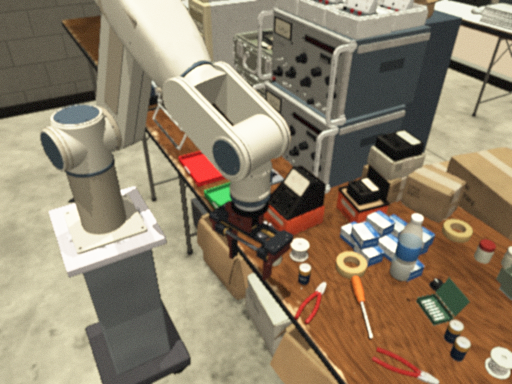

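Run:
```python
from h import *
d=load('top0'); im=d['image'][:,:,::-1]
c=im[140:260,105:305]; cv2.imwrite('pics/c1.png',cv2.resize(c,(800,480),interpolation=cv2.INTER_CUBIC))
hsv=cv2.cvtColor(im,cv2.COLOR_BGR2HSV)
for n,lo,hi,z in [('green',(50,120,80),(75,255,255),22),('red',(0,180,100),(6,255,255),22)]:
    m=cv2.inRange(hsv,lo,hi); k,l,s,cc=cv2.connectedComponentsWithStats(m)
    for i in range(1,k):
        if s[i,4]>8: 
            r=cv2.minAreaRect(np.argwhere(l==i)[:,::-1].astype(np.float32)); print(n,s[i],np.round(r[0],1),np.round(r[1],1),round(r[2],1),np.round(px2w(d,*r[0],z),0))
for n,u,v,z in [('fxc',172,178,12),('f00',117.5,151.5,12),('f10',225.5,149,12),('f01',119.5,206.5,12),('f11',226.5,203,12),('gauge',304,223,52),('jar',346,235,61),('reel',350,207,45),('cell',386,224,60),('mm',298,178,60),('mm2',298,205,10)]: print(n,np.round(px2w(d,u,v,z),0))
```

```text
green [ 202  211   73   43 2839] [237.6 232.1] [40.3 71.4] 88.0 [ 402. -118.   22.]
red [203 174   6   6  29] [205.5 176.5] [5. 5.] 90.0 [560. -29.  22.]
red [126 177   6   5  25] [128.5 179. ] [4. 5.] 90.0 [555. 189.  22.]
red [165 176   5   5  20] [167. 178.] [4. 4.] 90.0 [557.  80.  22.]
red [478 197  34  18 105] [494.3 204.6] [ 5.3 35.8] 65.7 [ 471. -832.   22.]
red [491 202  21  20  77] [501.5 212. ] [ 4.2 27.5] 50.2 [ 450. -851.   22.]
red [ 111  212   73   41 2803] [147. 232.] [40. 72.] 90.0 [405. 136.  22.]
red [402 220  26  37 249] [413.3 237.8] [37.7 15.8] 56.3 [ 382. -606.   22.]
red [340 229  14  14  94] [346.5 235.5] [13. 13.] 90.0 [ 390. -421.   22.]
fxc [558.  68.  12.]
f00 [636. 225.  12.]
f10 [639. -85.  12.]
f01 [478. 217.  12.]
f11 [485. -87.  12.]
gauge [ 426. -301.   52.]
jar [ 392. -413.   61.]
reel [ 468. -428.   45.]
cell [ 421. -521.   60.]
mm [ 548. -286.   60.]
mm2 [ 477. -289.   10.]
```

View pics/c1.png

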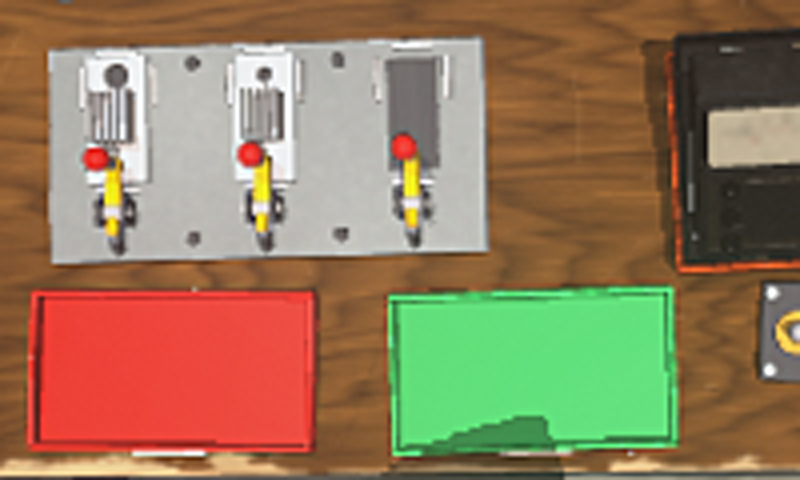

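Run:
```python
from h import *
from scipy.optimize import least_squares
d=load('top0')
P=[px2w(d,(u+.5)/4-.5+105,(v+.5)/4-.5+140,12)[:2] for u,v in [(48,51),(486,38),(488,248),(53,262)]]
L=np.array([[77,156],[77,-156],[-77,-156],[-77,156]])
def T(p): c,s=np.cos(p[2]),np.sin(p[2]); return p[:2]+L@np.array([[c,s],[-s,c]])
r=least_squares(lambda p:(T(p)-P).ravel(),[560,70,0]); print(r.x,np.round(r.fun,1))
for u,v in [(96,158),(250,154),(403,147)]: print('knob',px2w(d,(u+.5)/4-.5+105,(v+.5)/4-.5+140,70))
print(np.round(P))
g=[(u+.5)/4-.5+105 for u in (796,)]
w=ctrl.get_image('wrist'); print(w['fx'],w['cx'],w['cy'],np.round(w['tool_from_camera'],3))
```

```text
[5.60531803e+02 6.88235419e+01 1.84478411e-02] [ 1.4 -0.9  2.   1.  -2.1 -1.3 -1.4  1.3]
knob [549.76283176 174.76956697  70.        ]
knob [551.19227471  69.61454603  70.        ]
knob [554.67131285 -34.56423787  70.        ]
[[633. 227.]
 [638. -87.]
 [488. -87.]
 [482. 222.]]
293.3117250689941 253.22807882747173 192.68603427157427 [[-1.00000e-03  9.62000e-01  2.73000e-01  7.48960e+01]
 [ 1.00000e+00  1.00000e-03 -0.00000e+00  6.06000e-01]
 [-0.00000e+00  2.73000e-01 -9.62000e-01 -1.99757e+02]
 [ 0.00000e+00  0.00000e+00  0.00000e+00  1.00000e+00]]
```

servo_tool:
  increments:
    - [3,4,4,0,0,0,1]
    - [6,8,8,0,0,0,1]
    - [9,12,12,0,0,-4,1]
    - [12,16,12,0,0,-8,1]
    - [15,20,12,0,0,-12,1]
    - [18,23,12,0,0,-16,1]
    - [21,27,12,0,0,-19,1]
    - [21,30,12,0,0,-19,1]

```text
t: 0.82
ee_pos: [392.3, -344.6, 301.3]
orientation: [3.141, 0.019, 0.002]
ft_force: [0.3, 0.2, -0.4]
width: 87.8
grasp_force: 0.0
```

```bash
cat >> h.py <<'E'
from scipy.spatial.transform import Rotation as R
def wsnap(fn):
    o=ctrl.get_obs(); d=snap('wrist',fn); T=np.eye(4); T[:3,:3]=R.from_rotvec(o['orientation']).as_matrix(); T[:3,3]=o['ee_pos']
    d['extrinsics']=T@np.array(d['tool_from_camera']); np.save('pics/'+fn+'.npy',d,allow_pickle=True); return d
E
python3 - <<'E'
from h import *
d=wsnap('w1'); print(ctrl.get_obs()['ee_pos'])
E
```

```text
[ 394.64172912 -338.71598267  301.42940476]
```

View pics/w1.png

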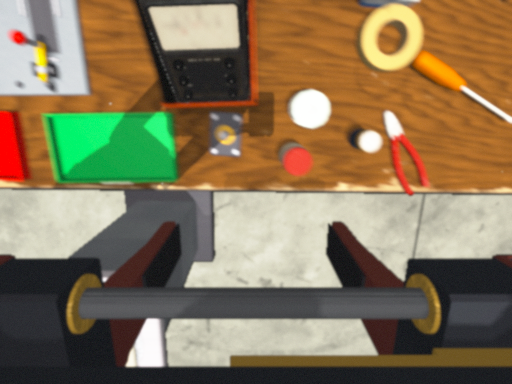

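servo_tool:
  increments:
    - [1,4,0,0,0,0,1]
    - [2,8,0,0,0,0,1]
    - [4,12,0,0,0,0,0]
    - [5,16,0,0,0,0,-1]
    - [6,20,0,0,0,0,-1]
    - [7,24,0,0,0,0,-1]
    - [9,28,-1,0,0,0,-1]
    - [10,32,-2,0,0,0,-1]
    - [11,36,-4,0,0,0,-1]
    - [13,40,-5,0,0,0,-1]
    - [13,43,-5,0,0,0,-1]
    - [13,43,-5,0,0,0,-1]

```text
t: 1.87
ee_pos: [520.8, 89.8, 249.2]
orientation: [-3.14, -0.031, 0.003]
ft_force: [-0.9, -0.2, -0.7]
width: 24.3
grasp_force: 0.0
```

Run:
```python
from h import *
d=wsnap('w2'); print(ctrl.get_obs()['ee_pos'],ctrl.get_obs()['orientation'])
```

```text
[520.48090321  87.42026536 249.58240203] [-3.14121940e+00 -3.17982245e-02  2.89597422e-03]
```

View pics/w2.png

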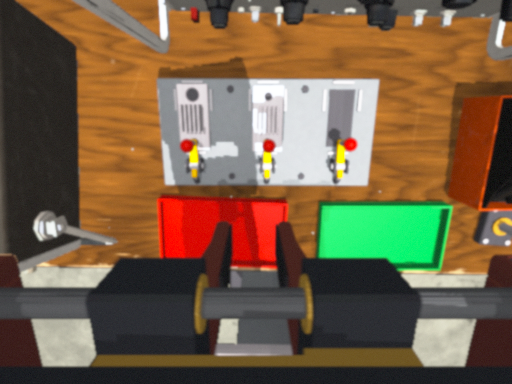

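Run:
```python
from h import *
d=load('w2'); im=d['image'][:,:,::-1]
hsv=cv2.cvtColor(im,cv2.COLOR_BGR2HSV)
m=cv2.inRange(hsv,(0,180,90),(8,255,255)); k,l,s,cc=cv2.connectedComponentsWithStats(m)
for i in range(1,k):
    if 20<s[i,4]<400: print('knob',s[i],np.round(cc[i],1),np.round(px2w(d,*cc[i],70),1))
for n,u,v,z in [('c00',160,79.5,12),('c10',378.5,80,12),('c11',367,186,12),('c01',164.5,186,12),('rack handle',163,45,80),('rack',163,45,20),('rack2',212,20,100),('ball',47,225,100)]: print(n,np.round(px2w(d,u,v,z),0))
t=load('top0'); print('rackfeet',[np.round(px2w(t,122,136,z)) for z in (0,60,120)],'box',[np.round(px2w(t,80,165,z)) for z in (0,100,200)])
cv2.imwrite('pics/c2.png',cv2.resize(im[70:195,150:390],(768,400),interpolation=cv2.INTER_CUBIC))
a=load('w1')['image'][100:170,195:255,::-1]; cv2.imwrite('pics/c3.png',cv2.resize(a,(480,560),interpolation=cv2.INTER_CUBIC))
```

```text
knob [191   8   7  13  75] [193.8  13.9] [699.5 160.9  70. ]
knob [496 109   5  16  25] [498.3 117.1] [ 592.4 -215.6   70. ]
knob [467 126   8  12  33] [470.3 131.7] [ 573.9 -184.5   70. ]
knob [490 130   6  11  22] [493.1 134.3] [ 571.3 -214.2   70. ]
knob [344 139  12  11 109] [349.7 143.9] [555.6 -33.6  70. ]
knob [181 140  12  12 102] [186.5 145.4] [549.7 175.8  70. ]
knob [264 140  10  12  92] [268.4 145.3] [551.8  70.6  70. ]
c00 [633. 222.  12.]
c10 [639. -83.  12.]
c11 [486. -86.  12.]
c01 [480. 225.  12.]
rack handle [665. 195.  80.]
rack [676. 212.  20.]
rack2 [686. 136. 100.]
ball [449. 352. 100.]
rackfeet [array([683., 216.,   0.]), array([671., 197.,  60.]), array([659., 178., 120.])] box [array([600., 337.,   0.]), array([586., 296., 100.]), array([572., 256., 200.])]
```

View pics/c2.png

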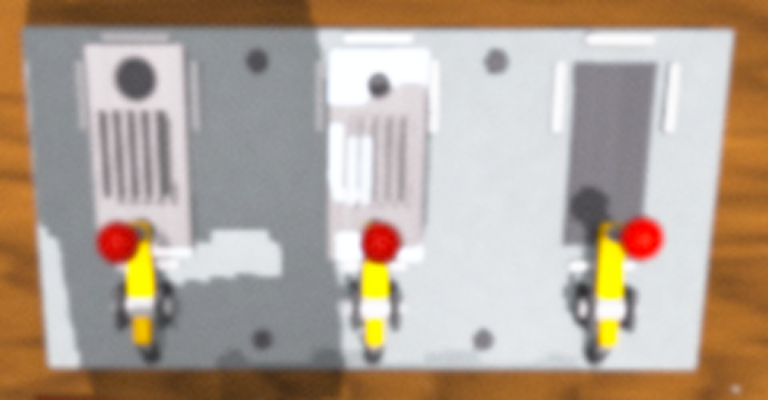

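View pics/c3.png

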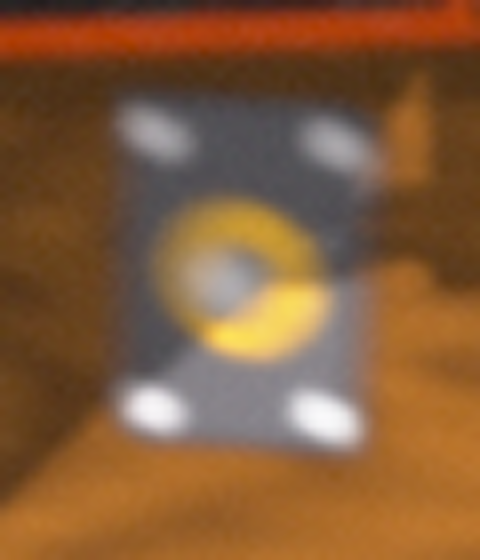

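Run:
```python
from h import *
d=load('w2'); f=lambda u,v,s,a,b:((u+.5)/s-.5+a,(v+.5)/s-.5+b)
for n,u,v,z in [('bore1',135,78,20),('bore2',378,85,20),('fin1',135,152,48),('fin2',375,157,48)]: print(n,np.round(px2w(d,*f(u,v,3.2,150,70),z),1))
d=load('w1')
for n,u,v,z in [('pin',218,283,52),('collar',242,278,20),('blk',242,272,16)]: print(n,np.round(px2w(d,*f(u,v,8,195,100),z),1))
```

```text
bore1 [614.6 176.5  20. ]
bore2 [613.7  71.1  20. ]
fin1 [584.3 172.   48. ]
fin2 [584.2  72.7  48. ]
pin [ 430.4 -297.7   52. ]
collar [ 428.8 -299.3   20. ]
blk [ 429.7 -298.9   16. ]
```

servo_tool:
  increments:
    - [2,3,-2,0,0,0,-1]
    - [4,6,-5,0,0,0,-1]
    - [5.45,8.8,-8,0,0,0,-1]
    - [5.45,8.8,-11,0,0,0,-1]
    - [5.45,8.8,-14,0,0,0,-1]
    - [5.45,8.8,-15,0,0,0,-1]
    - [5.45,8.8,-15,0,0,0,-1]
    - [5.45,8.8,-15,0,0,0,-1]
    - [5.45,8.8,-15,0,0,0,-1]

```text
t: 2.67
ee_pos: [576.8, 171.7, 102.8]
orientation: [-3.141, -0.022, -0.005]
ft_force: [0.9, -0.3, -0.3]
width: 0.9
grasp_force: 0.0
```

servo_tool:
  increments:
    - [0,0.3,-1.5,0,0,0,-1]
    - [0,0.3,-3,0,0,0,-1]
    - [0,0.3,-4.4,0,0,0,-1]
    - [0,0.3,-4.4,0,0,0,-1]
    - [0,0.3,-4.4,0,0,0,-1]

```text
t: 3.08
ee_pos: [576.1, 175.1, 58.2]
orientation: [-3.141, -0.023, -0.002]
ft_force: [0.3, -0.2, -0.1]
width: 0.6
grasp_force: 0.0
```

Push the knob toward the robot, rising as it goes.

servo_tool:
  increments:
    - [-1,0,0,0,0,0,-1]
    - [-2,0,0.4,0,0,0,-1]
    - [-3,0,0.8,0,0,0,-1]
    - [-4,0,1.2,0,0,0,-1]
    - [-5,0,1.4,0,0,0,-1]
    - [-5.8,0,1.4,0,0,0,-1]
    - [-5.8,0,1.4,0,0,0,-1]
    - [-5.8,0,1.4,0,0,0,-1]
    - [-5.8,0,4,0,0,0,0]
    - [-5,0,7,0,0,0,1]
    - [-3,0,9,0,0,0,1]
    - [-3,0,9,0,0,0,1]
    - [-3,0,9,0,0,0,1]

```text
t: 4.17
ee_pos: [546.9, 175.4, 147.4]
orientation: [-3.141, -0.023, -0.004]
ft_force: [-0.4, -0.5, -0.6]
width: 30.4
grasp_force: 0.0
```

Run:
```python
from h import *
print(ctrl.get_obs()['ee_pos']);d=wsnap('w3'); im=d['image'][:,:,::-1]
m=cv2.inRange(cv2.cvtColor(im,cv2.COLOR_BGR2HSV),(0,180,90),(8,255,255)); k,l,s,cc=cv2.connectedComponentsWithStats(m)
for i in range(1,k):
    if 40<s[i,4]<1000: print('knob',s[i],np.round(px2w(d,*cc[i],62),1),np.round(px2w(d,*cc[i],70),1))
```

```text
[546.93046332 175.44325274 147.43135215]
knob [258   6   9  17 124] [701.9 169.9  62. ] [699.6 170.1  70. ]
knob [457 177  22  16 260] [553.1 -39.9  62. ] [555.  -33.8  70. ]
knob [245 179  16  16 197] [547.3 176.   62. ] [549.4 176.   70. ]
knob [352 180  17  15 196] [548.8  67.9  62. ] [550.8  70.9  70. ]
knob [302 242  64  17 931] [479.   87.9  62. ] [483.   90.4  70. ]
knob [214 319  80   6 379] [387.2 171.   62. ] [393.8 171.1  70. ]
```

View pics/w3.png

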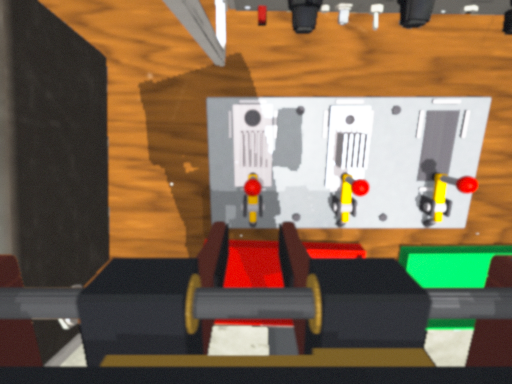

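servo_tool:
  increments:
    - [0.2,0,0,0,0,0,0.2]
    - [0.2,0,0,0,0,0,0.2]
    - [0.2,0,-3,0,0,0,0.2]
    - [0.2,0,-6,0,0,0,0.2]
    - [0.2,0,-8,0,0,0,0.2]
    - [0.2,0,-9.4,0,0,0,0.2]
    - [0.2,0,-9.4,0,0,0,0.2]
    - [0.2,0,-9.4,0,0,0,-1]
    - [0.2,0,-9.4,0,0,0,-1]
    - [0.2,0,-9.4,0,0,0,-1]
    - [0.2,0,-9.4,0,0,0,-1]
    - [0.2,0,-9.4,0,0,0,-1]
    - [0.2,0,-9.4,0,0,0,-1]

```text
t: 5.3
ee_pos: [547.7, 175.3, 53.4]
orientation: [-3.141, -0.024, -0.002]
ft_force: [0.1, 0.2, 0.2]
width: 16.0
grasp_force: 0.0
```

servo_tool:
  increments:
    - [0,0,0,0,0,0,-1]
    - [0,0,0,0,0,0,-1]

```text
t: 5.47
ee_pos: [547.4, 175.2, 52.9]
orientation: [-3.141, -0.024, -0.001]
ft_force: [0.8, -0.1, 0.8]
width: 3.2
grasp_force: 0.0
```

View now.

Run:
```python
from h import *
o=ctrl.get_obs();print(o['ee_pos'],o['width'],o['grasp_force']);d=wsnap('w4'); im=d['image'][:,:,::-1]
s=snap('scene','s4')['image'][:,:,::-1]; t=snap('top','t4')['image'][:,:,::-1]
a=cv2.resize(im[20:300,100:400],(400,373)); b=cv2.resize(t[120:220,90:190],(373,373),interpolation=cv2.INTER_CUBIC)
cv2.imwrite('pics/c4.png',np.hstack([a,b]))
```

```text
[547.36929293 175.24631318  52.91229139] 3.190387883092604 0.0
```

View pics/c4.png

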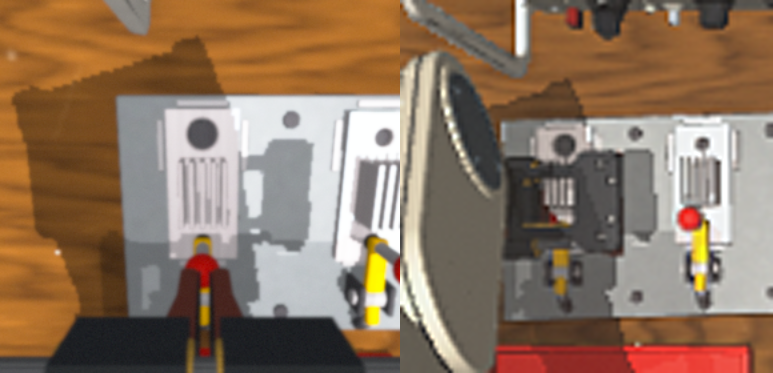

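Run:
```python
from h import *
d=load('w4'); im=d['image'][:,:,::-1]
m=cv2.inRange(cv2.cvtColor(im,cv2.COLOR_BGR2HSV),(0,180,90),(8,255,255)); k,l,s,cc=cv2.connectedComponentsWithStats(m)
for i in range(1,k):
    if 40<s[i,4]<1000: print('knob',s[i],cc[i],[np.round(px2w(d,*cc[i],z),1) for z in (53,62,70,82)])
E=np.linalg.inv(d['extrinsics'])
for p in ([547.4,175.2,52.9],[547.4,175.2,70],[550,175.5,70],[550,175.5,61]):
    c=E[:3,:3]@p+E[:3,3]; print(p,d['cx']+d['fx']*c[0]/-c[2],d['cy']+d['fy']*c[1]/c[2])
cv2.imwrite('pics/c5.png',cv2.resize(im[160:300,180:330],(750,600),interpolation=cv2.INTER_CUBIC)[:600])
```

```text
knob [240 211  23  25 299] [251.7826087  220.51505017] [array([544.8, 175.7,  53. ]), array([548.3, 175.8,  62. ]), array([551.4, 175.8,  70. ]), array([556.1, 175.8,  82. ])]
knob [396 212  28  24 510] [409.22745098 223.16078431] [array([544.4,  60.9,  53. ]), array([547.9,  66.1,  62. ]), array([551.1,  70.7,  70. ]), array([555.8,  77.6,  82. ])]
knob [368 285  26   2  50] [380.5 285.5] [array([492.3,  75. ,  53. ]), array([498.2,  79.5,  62. ]), array([503.4,  83.6,  70. ]), array([511.2,  89.6,  82. ])]
knob [244 319  19  36 610] [252.72295082 336.61803279] [array([443. , 173.6,  53. ]), array([451.1, 173.7,  62. ]), array([458.3, 173.8,  70. ]), array([469., 174.,  82.])]
[547.4, 175.2, 52.9] 252.58691384508643 217.1771050265614
[547.4, 175.2, 70] 252.5478122044674 226.18947746259718
[550, 175.5, 70] 252.15226441832854 222.5514705642677
[550, 175.5, 61] 252.19048043936152 217.7648764768674
```

View pics/c5.png

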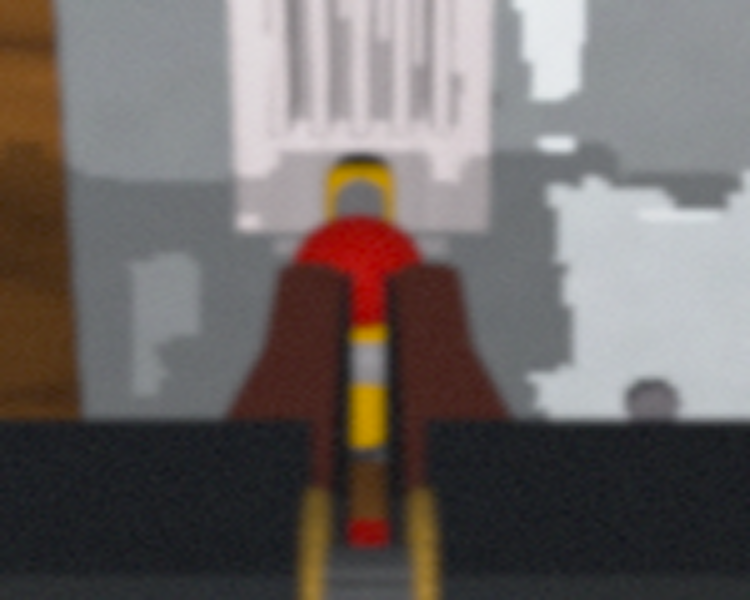

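servo_tool:
  increments:
    - [0.2,0,2,0,0,0,0.2]
    - [0.2,0,2,0,0,0,0.2]
    - [0.2,0,2,0,0,0,0.2]
    - [0.2,0,2,0,0,0,0.2]
    - [0.2,0,2,0,0,0,0.2]
    - [0.2,0,2,0,0,0,0.2]
    - [0.2,0,0,0,0,0,0.2]
    - [0.2,0,-1,0,0,0,0.2]
    - [0.2,0,-1.6,0,0,0,0.2]
    - [0.2,0,-1.6,0,0,0,0.2]

```text
t: 6.45
ee_pos: [547.8, 174.8, 34.8]
orientation: [3.141, 0.024, -0.005]
ft_force: [-0.6, 0.3, -0.1]
width: 52.5
grasp_force: 0.0
```

servo_tool:
  increments:
    - [0,0,0,0,0,0,-1]
    - [0,0,0,0,0,0,-1]
    - [0,0,0,0,0,0,-1]
    - [0,0,0,0,0,0,-1]
    - [0,0,0,0,0,0,-1]
    - [0,0,0,0,0,0,-1]
    - [0,0,0,0,0,0,-1]
    - [0,0,0,0,0,0,-1]

```text
t: 7.12
ee_pos: [550.3, 176.5, 38.3]
orientation: [-3.14, -0.023, -0.003]
ft_force: [-6.4, 3.3, 25.3]
width: 6.8
grasp_force: 26.2
```

servo_tool:
  increments:
    - [0,0,0,0,0,0,0]
    - [0,0,0,0,0,0,0]
    - [0,0,0,0,0,0,0]
    - [0,0,0,0,0,0,0]
    - [0,0,3,0,0,0,0]
    - [0,0,6,0,0,0,-1]
    - [0,0,6,0,0,0,-1]
    - [0,0,6,0,0,0,-1]
    - [0,0,6,0,0,0,-1]
    - [0,0,6,0,0,0,-1]
    - [0,0,6,0,0,0,-1]
    - [0,0,6,0,0,0,-1]
    - [0,0,6,0,0,0,-1]

```text
t: 8.2
ee_pos: [548.8, 175.1, 95.9]
orientation: [3.141, 0.024, -0.002]
ft_force: [0.4, 0.2, -0.2]
width: 0.4
grasp_force: 0.0
```

servo_tool:
  increments:
    - [0.3,0,-0.5,0,0,0,-1]
    - [0.3,0,-1,0,0,0,-1]
    - [0.3,0,-1,0,0,0,-1]

```text
t: 8.45
ee_pos: [551.6, 175.0, 85.3]
orientation: [3.141, 0.024, -0.003]
ft_force: [-0.2, 0.7, -0.0]
width: -0.1
grasp_force: 0.0
```

servo_tool:
  increments:
    - [0,0,-0.4,0,0,0,-1]
    - [0,0,-0.8,0,0,0,-1]
    - [0,0,-0.8,0,0,0,-1]

```text
t: 8.7
ee_pos: [551.7, 175.0, 77.7]
orientation: [3.141, 0.024, -0.002]
ft_force: [-0.3, -1.4, 0.2]
width: 0.6
grasp_force: 0.0
```

servo_tool:
  increments:
    - [0,0,-0.3,0,0,0,-1]
    - [0,0,-0.6,0,0,0,-1]
    - [0,0,-0.6,0,0,0,-1]

```text
t: 8.95
ee_pos: [552.0, 175.1, 72.1]
orientation: [3.141, 0.024, -0.001]
ft_force: [0.9, 0.7, 0.5]
width: 0.4
grasp_force: 0.0
```

servo_tool:
  increments:
    - [0,0,-0.3,0,0,0,-1]
    - [0,0,-0.6,0,0,0,-1]
    - [0,0,-0.6,0,0,0,-1]

```text
t: 9.2
ee_pos: [551.9, 175.1, 66.1]
orientation: [3.141, 0.024, -0.001]
ft_force: [0.6, -0.3, -0.4]
width: 0.6
grasp_force: 0.0
```

servo_tool:
  increments:
    - [0,0,-0.3,0,0,0,-1]
    - [0,0,-0.6,0,0,0,-1]
    - [0,0,-0.6,0,0,0,-1]

```text
t: 9.45
ee_pos: [551.9, 175.1, 60.0]
orientation: [3.141, 0.024, -0.001]
ft_force: [0.4, 0.3, -0.2]
width: 0.6
grasp_force: 0.0
```

servo_tool:
  increments:
    - [0,0,-0.3,0,0,0,-1]
    - [0,0,-0.6,0,0,0,-1]
    - [0,0,-0.6,0,0,0,-1]

```text
t: 9.7
ee_pos: [551.9, 175.1, 54.0]
orientation: [3.141, 0.024, -0.001]
ft_force: [-0.7, -1.1, -0.1]
width: 0.3
grasp_force: 0.0
```

servo_tool:
  increments:
    - [0,0,-0.3,0,0,0,-1]
    - [0,0,-0.5,0,0,0,-1]
    - [0,0,-0.5,0,0,0,-1]

```text
t: 9.95
ee_pos: [552.0, 175.1, 49.2]
orientation: [3.141, 0.024, -0.001]
ft_force: [-0.1, -0.9, 0.5]
width: 0.3
grasp_force: 0.0
```

servo_tool:
  increments:
    - [0,0,-0.3,0,0,0,-1]
    - [0,0,-0.4,0,0,0,-1]
    - [0,0,-0.4,0,0,0,-1]

```text
t: 10.2
ee_pos: [552.1, 175.1, 45.3]
orientation: [3.141, 0.024, -0.001]
ft_force: [0.2, -0.6, 0.7]
width: 0.7
grasp_force: 0.0
```

servo_tool:
  increments:
    - [0,0,-0.2,0,0,0,-1]
    - [0,0,-0.3,0,0,0,-1]
    - [0,0,-0.3,0,0,0,-1]

```text
t: 10.45
ee_pos: [552.1, 175.2, 42.4]
orientation: [3.141, 0.024, -0.001]
ft_force: [0.5, -0.1, -0.4]
width: 0.8
grasp_force: 0.0
```

Run:
```python
from h import *
o=ctrl.get_obs(); print(o['qpos'],o['ee_pos'])
```

```text
[2.86689749e-01 5.54474867e-01 1.81497456e+00 3.56206169e-05
 7.72478859e-01 1.84227971e+00] [552.1281347  175.18897685  42.43048107]
```

Run:
```python
from h import *
d=wsnap('w6'); im=d['image'][:,:,::-1]
s=snap('scene','s6')['image'][:,:,::-1]
a=cv2.resize(im[140:320,160:360],(500,450),interpolation=cv2.INTER_CUBIC)
e=load('scene0'); E=np.linalg.inv(e['extrinsics']); c=E[:3,:3]@np.array([550,175,60])+E[:3,3]; u,v=int(e['cx']+e['fx']*c[0]/-c[2]),int(e['cy']+e['fy']*c[1]/c[2]); print(u,v)
b=cv2.resize(s[v-60:v+60,u-40:u+40],(300,450),interpolation=cv2.INTER_CUBIC)
cv2.imwrite('pics/c6.png',np.hstack([a,b]))
```

```text
230 142
```

View pics/c6.png

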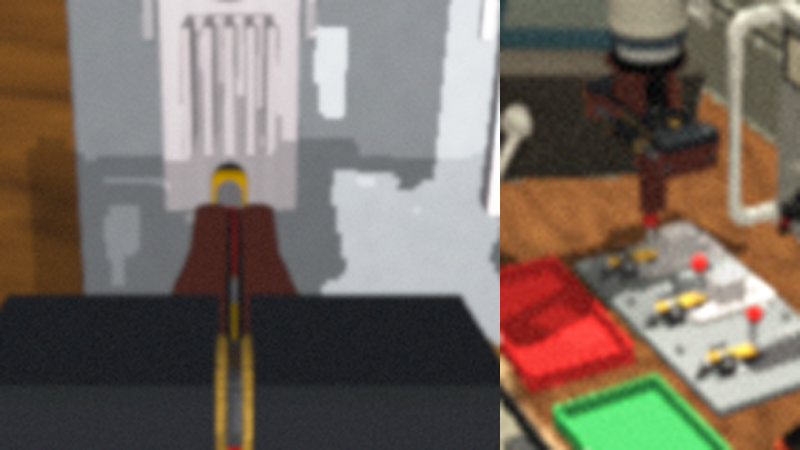

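servo_tool:
  increments:
    - [0,0,-0.2,0,0,0,-1]
    - [0,0,-0.2,0,0,0,-1]

```text
t: 10.72
ee_pos: [552.7, 175.3, 41.1]
orientation: [-3.141, -0.024, -0.001]
ft_force: [-1.5, -0.4, 5.9]
width: 0.5
grasp_force: 3.0
```

servo_tool:
  increments:
    - [0,0,-0.2,0,0,0,-1]
    - [0,0,-0.2,0,0,0,-1]

```text
t: 10.88
ee_pos: [553.2, 175.4, 40.5]
orientation: [-3.141, -0.024, -0.002]
ft_force: [-4.8, -1.2, 18.9]
width: 0.5
grasp_force: 9.3
```

servo_tool:
  increments:
    - [0,0,2,0,0,0,0.1]
    - [-0.1,0.05,3,0,0,0,0.1]
    - [-0.1,0.05,3,0,0,0,0.1]
    - [-0.1,0.05,3,0,0,0,0.1]
    - [-0.1,0.05,3,0,0,0,0.1]
    - [-0.1,0.05,3,0,0,0,0.1]
    - [-0.1,0.05,3,0,0,0,0.1]
    - [-0.1,0.05,1,0,0,0,0.1]
    - [-0.1,0.05,-1,0,0,0,0.1]
    - [-0.1,0.05,-1.7,0,0,0,0.1]
    - [-0.1,0.05,-1.7,0,0,0,0.1]

```text
t: 11.8
ee_pos: [549.5, 175.2, 19.5]
orientation: [3.14, 0.024, -0.007]
ft_force: [0.5, 0.8, -0.5]
width: 48.0
grasp_force: 0.0
```

servo_tool:
  increments:
    - [0,0,0,0,0,0,-1]
    - [0,0,0,0,0,0,-1]
    - [0,0,0,0,0,0,-1]
    - [0,0,0,0,0,0,-1]
    - [0,0,0,0,0,0,-1]
    - [0,0,0,0,0,0,-1]

```text
t: 12.3
ee_pos: [551.9, 176.6, 22.4]
orientation: [-3.14, -0.023, -0.002]
ft_force: [0.2, 3.6, 1.7]
width: 16.2
grasp_force: 30.0
```

servo_tool:
  increments:
    - [-0.7,0,0.5,0,0,0,-1]
    - [-1.5,0,0.9,0,0,0,-1]
    - [-2.4,0,1.1,0,0,0,-1]
    - [-3.3,0,1.2,0,0,0,-1]
    - [-4.0,0,1.1,0,0,0,-1]
    - [-4.7,0,1.0,0,0,0,-1]
    - [-5.3,0,0.75,0,0,0,-1]
    - [-5.9,0,0.5,0,0,0,-1]
    - [-6.3,0,0.2,0,0,0,-1]
    - [-6.3,0,0.2,0,0,0,-1]

```text
t: 13.13
ee_pos: [486.3, 175.5, 23.7]
orientation: [3.141, 0.024, -0.004]
ft_force: [-4.4, 1.4, 2.1]
width: 15.9
grasp_force: 30.0
```

servo_tool:
  increments:
    - [0,0,0,0,0,0,0]
    - [0,0,0,0,0,0,0]
    - [0,0,0,0,0,0,0]
    - [0,0,0,0,0,0,0]
    - [0,0,3,0,0,0,0]
    - [0,0,6,0,0,0,0.6]
    - [3,0,9,0,0,0,0.6]
    - [6,0,9,0,0,0,0.6]
    - [8.5,0,9,0,0,0,0.6]
    - [8.5,0,9,0,0,0,0.6]
    - [8.5,0,9,0,0,0,0.6]

```text
t: 14.05
ee_pos: [574.1, 175.5, 113.5]
orientation: [-3.141, -0.022, -0.001]
ft_force: [-0.8, 1.1, 0.7]
width: 69.8
grasp_force: 0.0
```

```bash
cat >> h.py <<'E'
def knobs(d):
    im=d['image'][:,:,::-1]
    m=cv2.inRange(cv2.cvtColor(im,cv2.COLOR_BGR2HSV),(0,180,90),(8,255,255)); k,l,s,cc=cv2.connectedComponentsWithStats(m)
    for i in range(1,k):
        if 40<s[i,4]<700: print('red',s[i],np.round(cc[i],1),np.round(px2w(d,*cc[i],62),1),np.round(px2w(d,*cc[i],70),1))
E
python3 - <<'E'
from h import *
o=ctrl.get_obs();print(o['ee_pos']); d=wsnap('w7'); knobs(d)
E=np.linalg.inv(d['extrinsics'])
# dark bore 1 detection around expectation
p=np.array([614,176.5,20]); c=E[:3,:3]@p+E[:3,3]; u,v=d['cx']+d['fx']*c[0]/-c[2],d['cy']+d['fy']*c[1]/c[2]; print(u,v)
g=cv2.cvtColor(d['image'],cv2.COLOR_RGB2GRAY); u0,v0=int(u)-14,int(v)-14; q=g[max(v0,0):v0+28,u0:u0+28]
k,l,s,cc=cv2.connectedComponentsWithStats((q<q.min()+35).astype(np.uint8))
for i in range(1,k): print(s[i],px2w(d,cc[i][0]+u0,cc[i][1]+max(v0,0),20))
E
```

```text
[574.13079067 175.45055796 113.51753619]
red [257  28  10  17 155] [261.7  36.2] [704.  170.1  62. ] [702.2 170.3  70. ]
red [476 214  24  19 349] [488. 223.] [552.  -40.8  62. ] [555.1 -33.9  70. ]
red [361 218  18  17 254] [369.3 226.4] [547.2  67.7  62. ] [550.5  71.1  70. ]
252.14919419326975 146.40585308988582
[  6   7  16  15 196] [614.39269242 177.15059911  20.        ]
```

servo_tool:
  increments:
    - [1,0.1,-3,0,0,0,0.3]
    - [1,0.1,-6,0,0,0,0.3]
    - [1,0.1,-9,0,0,0,0.3]
    - [1,0.1,-11.5,0,0,0,0.3]
    - [1,0.1,-12.5,0,0,0,0.3]
    - [1,0.1,-12.5,0,0,0,0.3]

```text
t: 14.6
ee_pos: [579.9, 176.1, -14.0]
orientation: [3.14, 0.024, -0.009]
ft_force: [-0.8, -0.8, -0.1]
width: 56.8
grasp_force: 0.0
```

servo_tool:
  increments:
    - [0,0,0,0,0,0,-1]
    - [0,0,0,0,0,0,-1]
    - [0,0,0,0,0,0,-1]
    - [0,0,0,0,0,0,-1]
    - [0,0,0,0,0,0,-1]
    - [0,0,0,0,0,0,-1]
    - [0,0,0,0,0,0,-1]

```text
t: 15.18
ee_pos: [584.0, 176.9, -10.2]
orientation: [-3.141, -0.024, -0.002]
ft_force: [-1.4, -0.4, 7.4]
width: 25.8
grasp_force: 30.0
```

servo_tool:
  increments:
    - [0,0,1,0,0,0,-1]
    - [0,0,2,0,0,0,-1]
    - [0,0,4,0,0,0,-1]
    - [0,0,7,0,0,0,-1]
    - [0,0,10,0,0,0,-1]
    - [0,0,12,0,0,0,-1]
    - [0,0,12,0,0,0,-1]
    - [0,0,12,0,0,0,-1]

```text
t: 15.85
ee_pos: [584.1, 176.9, 110.2]
orientation: [-3.141, -0.024, -0.005]
ft_force: [-0.4, -0.2, -2.7]
width: 26.0
grasp_force: 30.0
```

```bash
cat >> h.py <<'E'
def proj(d,p):
    E=np.linalg.inv(d['extrinsics']); c=E[:3,:3]@np.array(p,float)+E[:3,3]; return d['cx']+d['fx']*c[0]/-c[2],d['cy']+d['fy']*c[1]/c[2]
E
python3 - <<'E'
from h import *
o=ctrl.get_obs();print(o['ee_pos'],o['width'],o['ft_force']); d=wsnap('w8')
e=o['ee_pos']; z=e[2]+24+8
u,v=proj(d,[e[0]+30.5,e[1]+.5,z]); print(u,v,z)
g=cv2.cvtColor(d['image'],cv2.COLOR_RGB2GRAY); u0,v0=int(u)-30,int(v)-30
cv2.imwrite('pics/c8.png',cv2.resize(d['image'][60:260,150:350,::-1],(600,600),interpolation=cv2.INTER_CUBIC))
q=g[v0:v0+60,u0:u0+60]
k,l,s,cc=cv2.connectedComponentsWithStats((q<q.min()+40).astype(np.uint8))
for i in range(1,k): 
  if s[i,4]>30: print(s[i],px2w(d,cc[i][0]+u0,cc[i][1]+v0,z)-e)
E
```

```text
[584.0690455  176.94441671 110.22302461] 25.99864960013778 [-0.42242302 -0.22582696 -2.6665747 ]
252.26421630136483 187.69499950876417 142.22302461035275
[ 15   0  33   5 160] [47.62716814  0.45460064 32.        ]
[ 18  17  27  24 515] [31.88232918  0.08316083 32.        ]
```

View pics/c8.png

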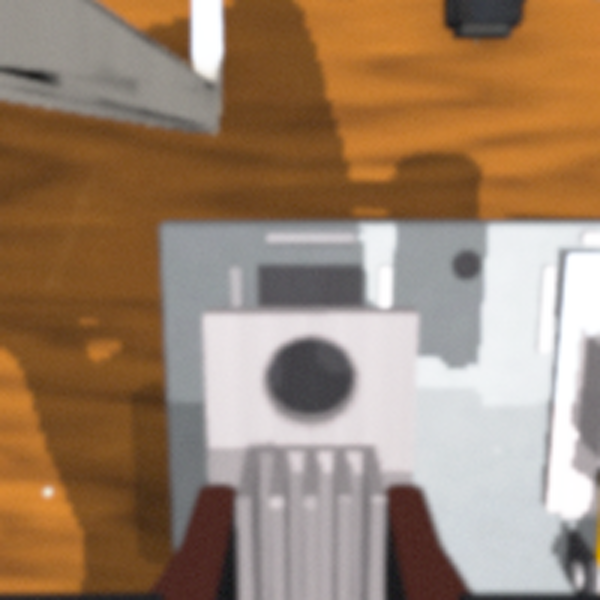

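servo_tool:
  increments:
    - [-3,0,0,0,0,0,-1]
    - [-6,-1,0,0,0,0,-1]
    - [-9,-3,0,0,0,0,-1]
    - [-12,-6,0,0,0,0,-1]
    - [-15,-9,0,0,0,0,-1]
    - [-18,-12,0,0,0,0,-1]
    - [-19,-15.5,0,0,0,0,-1]
    - [-20,-19,0,0,0,0,-1]
    - [-20,-22.5,0,0,0,0,-1]
    - [-20,-26,0,0,0,0,-1]
    - [-20,-29,0,0,0,0,-1]
    - [-20,-32,0,0,0,0,-1]
    - [-20,-35,0,0,0,0,-1]
    - [-20,-38,0,0,0,0,-1]
    - [-19.5,-41,0,0,0,0,-1]
    - [-19,-44,0,0,0,0,-1]
    - [-18.6,-46,0,0,0,0,-1]
    - [-18.6,-47.5,0,0,0,0,-1]
    - [-18.6,-47.5,0,0,0,0,-1]
    - [-18.6,-47.5,0,0,0,0,-1]

```text
t: 17.57
ee_pos: [396.1, -297.6, 107.4]
orientation: [-3.139, -0.022, 0.004]
ft_force: [0.6, 0.4, -1.8]
width: 25.9
grasp_force: 30.0
```

servo_tool:
  increments:
    - [0,0,0,0,0,0,-1]
    - [0,0,0,0,0,0,-1]

```text
t: 17.73
ee_pos: [396.6, -296.8, 108.2]
orientation: [-3.14, -0.025, 0.002]
ft_force: [-0.2, 0.4, -0.5]
width: 25.8
grasp_force: 30.0
```

Run:
```python
from h import *
o=ctrl.get_obs();print(o['ee_pos'],o['orientation'],o['width']); d=wsnap('w9')
print(proj(d,[429.5,-298.5,52]), proj(d,o['ee_pos']+[31.4,0,32]))
cv2.imwrite('pics/c9.png',cv2.resize(d['image'][60:260,150:350,::-1],(600,600),interpolation=cv2.INTER_CUBIC))
```

```text
[ 396.6266383  -296.79859124  108.19374698] [-3.14031188e+00 -2.52823339e-02  1.97123330e-03] 25.84698761594643
(np.float64(255.1943486209559), np.float64(159.47252844076888)) (np.float64(253.15718004656452), np.float64(186.5075903100251))
```

View pics/c9.png

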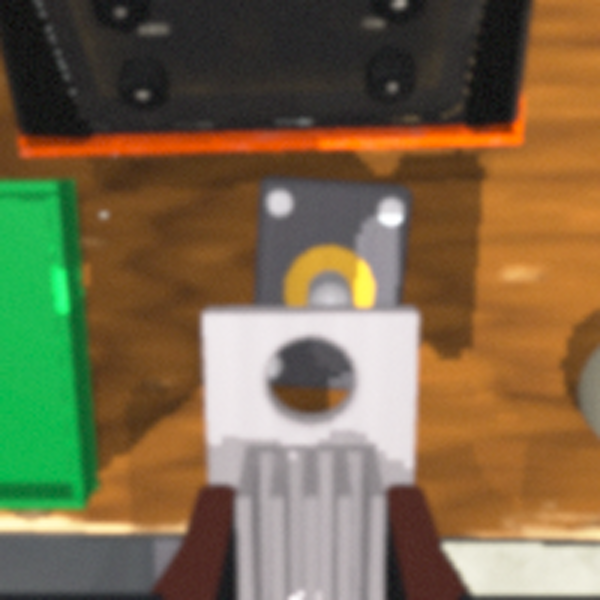

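Run:
```python
from h import *
d=load('w9'); f=lambda u,v:((u+.5)/3-.5+150,(v+.5)/3-.5+60)
e=np.array([396.63,-296.8,108.19])
for n,u,v,z in [('pin',330,295,52),('collar',330,290,20),('bore',310,379.5,140.2),('s1',279,203,16),('s2',391,211,16)]: print(n,np.round(px2w(d,*f(u,v),z),1),np.round(px2w(d,*f(u,v),z)-e,1))
im=d['image'][:,:,::-1]; hsv=cv2.cvtColor(im,cv2.COLOR_BGR2HSV)
m=cv2.inRange(hsv,(40,100,50),(80,255,255)); r=cv2.boundingRect(m); print(r)
```

```text
pin [ 430.9 -302.4   52. ] [ 34.2  -5.6 -56.2]
collar [ 427.4 -303.1   20. ] [ 30.7  -6.3 -88.2]
bore [ 428.2 -296.7  140.2] [31.6  0.1 32. ]
s1 [ 454.8 -286.1   16. ] [ 58.2  10.7 -92.2]
s2 [ 452.9 -322.5   16. ] [ 56.2 -25.7 -92.2]
(0, 119, 183, 112)
```

servo_tool:
  increments:
    - [0.6,-3,-1,0,0,0,-1]
    - [1.3,-6,-3,0,0,0,-1]
    - [1.3,-6,-5,0,0,0,-1]
    - [1.3,-6,-6.5,0,0,0,-1]
    - [1.3,-6,-7,0,0,0,-1]
    - [1.3,-6,-7,0,0,0,-1]
    - [1.3,-6,-7,0,0,0,-1]

```text
t: 18.37
ee_pos: [410.5, -357.7, 39.0]
orientation: [-3.141, -0.025, 0.0]
ft_force: [0.6, -0.8, -1.2]
width: 25.9
grasp_force: 30.0
```

Run:
```python
from h import *
o=ctrl.get_obs();print(o['ee_pos'],o['width']); d=wsnap('w10')
print(proj(d,[429.3,-302.8,52]), proj(d,[429.3,-302.8,20]),proj(d,o['ee_pos']+[31.6,0.1,32]))
b=d['image'][165:215,228:280]; hsv=cv2.cvtColor(b,cv2.COLOR_RGB2HSV); g=cv2.cvtColor(b,cv2.COLOR_RGB2GRAY)
for r in range(0,50,2): print(165+r,' '.join('%3d'%x+('*' if hsv[r,c,1]>120 else ' ') for c,x in zip(range(0,52,2),g[r,::2])))
```

```text
[ 410.45073974 -357.70064562   39.00971635] 25.886496072068898
(np.float64(170.23262996215175), np.float64(196.28655332380526)) (np.float64(181.5412205961959), np.float64(184.4480872702602)) (np.float64(253.04292985804003), np.float64(186.1055734884797))
165 232  229  230  230  231  231  232  229  228  229  229  230  228  226  228  230  232  235  235  233  233  233  236  235  235  232 
167 241  239  239  240  241  241  241  240  239  238  238  239  239  238  239  239  239  241  241  240  240  239  241  241  241  239 
169 241  239  238  240  240  242  241  241  239  239  240  240  238  236  237  239  239  241  241  241  241  240  242  242  241  239 
171 241  240  239  239  240  241  241  240  239  235  230  224  214  213  219  229  237  241  242  240  240  240  241  241  240  240 
173 241  239  238  239  240  240  241  237  225  195  159  137  124  126  138  166  198  229  240  239  239  240  241  242  241  239 
175 242  239  238  239  241  241  238  219  157  106   79*  80*  88*  88*  93*  99* 120  166  220  236  239  239  241  241  240  240 
177 241  238  239  239  240  239  222  15
[... 1803 characters left out ...]
  221  197  201  200  198  213 
205 233  231  230  230  232  233  232  233  235  236  236  237  234  234  236  236  235  227  206  201  196  195  198  199  197  199 
207 203  202  195  193  194  196  194  206  226  227  227  229  227  226  227  224  214  202  191  186  184  185  189  191  197  192 
209 198  192  166  155  156  159  155  163  171  177  182  182  174  172  183  181  166  158  157  162  160  158  154  166  190  194 
211 199  191  158  147  162  179  171  158  158  198  221  214  166  159  187  194  174  153  153  179  178  167  147  157  189  194 
213 199  185  156  149  165  187  177  161  159  201  224  209  160  151  177  193  175  151  154  179  185  169  150  154  184  192
```

servo_tool:
  increments:
    - [-0.6,2.5,0.5,0,0,0,-1]
    - [-1.28,5,0.5,0,0,0,-1]
    - [-1.28,5.48,0.5,0,0,0,-1]
    - [-1.28,5.48,0,0,0,0,-1]
    - [-1.28,5.48,0,0,0,0,-1]
    - [-1.28,5.48,0,0,0,0,-1]

```text
t: 18.92
ee_pos: [398.4, -304.5, 39.1]
orientation: [3.14, 0.024, 0.002]
ft_force: [-0.1, -0.3, -1.7]
width: 26.0
grasp_force: 30.0
```

Run:
```python
from h import *
o=ctrl.get_obs();print(o['ee_pos'],o['width']); d=wsnap('w11')
print(proj(d,[429.3,-302.8,52]), proj(d,[429.3,-302.8,20]),proj(d,o['ee_pos']+[31.6,0.1,32]))
b=d['image'][169:203,236:272]; hsv=cv2.cvtColor(b,cv2.COLOR_RGB2HSV); g=cv2.cvtColor(b,cv2.COLOR_RGB2GRAY)
for r in range(0,34,2): print(169+r,' '.join('%3d'%x+('*' if hsv[r,c*2,1]>120 else ' ') for c,x in enumerate(g[r,::2])))
```

```text
[ 398.44343886 -304.49568539   39.08313226] 25.97878416118514
(np.float64(250.58722988272433), np.float64(179.8013728633484)) (np.float64(250.87202576034974), np.float64(170.14852726578806)) (np.float64(253.0853642519357), np.float64(186.00916487040317))
169 240  241  241  239  238  237  239  239  238  236  237  238  238  241  241  239  240  239 
171 240  241  241  239  238  236  229  224  218  217  218  228  235  240  240  239  239  239 
173 240  241  240  237  229  210  192  191  184  179  171  175  204  229  239  239  239  239 
175 239  242  239  219  190  189  196  200  192  186  176  151  148  188  220  235  240  239 
177 238  239  223  183  183  199  206  210  204  198  189  168  142  168* 185  220  236  238 
179 239  233  192  161  189  207  219  223  213  203  197  175  148  161* 177* 194  228  238 
181 236  219  169  170  193  206  219  226  218  208  198  177  152  163* 170* 182  216  236 
183 233  200  151  171  194  206  213  216  210  205  194  173  153  165* 168* 157* 190  232 
185 231  191  140  160  181  196  203  204  199  197  184  166  157* 168* 156* 121  177  230 
187 231  189  134* 141  166  182  192  190  187  185  170  158  162* 148* 113  100  175  229 
189 232  196  126  120* 136  155  167  172  166  164  160  155* 131*  99   80  108  187  231 
191 235  211  139   94   89  103  117  124  119  119  114   98   80   75   83  136  207  233 
193 237  226  173  121   84   74   78   78   77   76   74   70   73   82  121  162  219  235 
195 239  234  210  158  121   91   79   71   75   73   73   77   91  122  157  204  229  237 
197 238  238  229  200  162  139  125  108   99   99  109  120  144  170  203  228  235  237 
199 237  240  237  227  211  185  164  153  150  151  155  160  184  219  231  235  235  237 
201 238  239  238  234  231  225  216  206  199  197  206  214  226  231  234  235  235  237
```

servo_tool:
  increments:
    - [-0.17,0.2,0,0,0,0,-1]
    - [-0.17,0.2,-0.4,0,0,0,-1]
    - [-0.17,0.2,-0.8,0,0,0,-1]
    - [-0.17,0.2,-1.1,0,0,0,-1]
    - [-0.17,0.2,-1.4,0,0,0,-1]
    - [-0.17,0.2,-1.6,0,0,0,-1]
    - [-0.17,0.2,-1.6,0,0,0,-1]

```text
t: 19.55
ee_pos: [395.5, -301.3, 22.1]
orientation: [-3.141, -0.024, 0.001]
ft_force: [-0.0, -0.7, -1.9]
width: 25.7
grasp_force: 30.0
```

servo_tool:
  increments:
    - [0.05,0,-0.4,0,0,0,-1]
    - [0.05,0,-0.8,0,0,0,-1]
    - [0.05,0,-1.2,0,0,0,-1]
    - [0.05,0,-1.6,0,0,0,-1]
    - [0.05,0,-2,0,0,0,-1]
    - [0.05,0,-2.2,0,0,0,-1]
    - [0.05,0,-2.2,0,0,0,-1]

```text
t: 20.13
ee_pos: [396.0, -301.2, 0.1]
orientation: [-3.141, -0.024, 0.001]
ft_force: [0.2, -0.7, -1.4]
width: 25.5
grasp_force: 30.0
```

servo_tool:
  increments:
    - [0,0,-0.2,0,0,0,-1]
    - [0,0,-0.4,0,0,0,-1]
    - [0,0,-0.4,0,0,0,-1]
    - [0,0,-0.4,0,0,0,-1]

```text
t: 20.47
ee_pos: [396.3, -301.6, -2.9]
orientation: [3.141, 0.024, 0.0]
ft_force: [-1.6, 0.0, 4.4]
width: 25.6
grasp_force: 30.0
```

servo_tool:
  increments:
    - [0,0,2,0,0,0,-1]
    - [0,0,4,0,0,0,-1]
    - [0,0,7,0,0,0,-1]
    - [0,0,10,0,0,0,-1]
    - [0,0,11,0,0,0,-1]
    - [0,0,11,0,0,0,-1]

```text
t: 20.97
ee_pos: [398.0, -302.8, 109.0]
orientation: [3.138, 0.024, 0.007]
ft_force: [1.0, -0.1, -1.5]
width: 25.9
grasp_force: 30.0
```

```bash
cat >> h.py <<'E'
def tray(d,col,z=22):
    hsv=cv2.cvtColor(d['image'],cv2.COLOR_RGB2HSV)
    lo,hi=((45,100,50),(80,255,255)) if col=='g' else ((0,150,60),(6,255,255))
    k,l,s,cc=cv2.connectedComponentsWithStats(cv2.inRange(hsv,lo,hi)); i=1+np.argmax(s[1:,4])
    P=np.argwhere(l==i)[:,::-1]; W=np.array([px2w(d,u,v,z)[:2] for u,v in P],np.float32)
    r=cv2.minAreaRect(W); print(col,'box',s[i],'ctr',np.round(r[0],1),'size',np.round(r[1],1),'ang',round(r[2],1))
E
python3 - <<'E'
from h import *
o=ctrl.get_obs();print(o['ee_pos'],o['width']); 
t0=load('top0'); t=snap('top','t12')
for c in 'gr': tray(t0,c); tray(t,c)
d=wsnap('w12'); tray(d,'g')
E
```

```text
[ 397.9927036  -302.83030599  109.04770163] 25.901955652715056
g box [ 202  211   73   43 2906] ctr [ 402.6 -118.8] size [113.5 200.9] ang 1.4
g box [ 202  211   73   43 2890] ctr [ 402.6 -118.9] size [113.2 201.1] ang 1.1
r box [ 111  212   74   41 2912] ctr [405.3 134.5] size [204.4 112. ] ang 89.4
r box [ 111  212   74   41 2912] ctr [405.3 134.5] size [204.4 112. ] ang 89.4
g box [    0   121   177   111 19142] ctr [ 403.3 -130.6] size [112.  185.9] ang 0.8
```

servo_tool:
  increments:
    - [0,3,0,0,0,0,-1]
    - [0.2,7,0,0,0,0,-1]
    - [0.45,11,0,0,0,0,-1]
    - [0.45,15,0,0,0,0,-1]
    - [0.45,18,0,0,0,0,-1]
    - [0.45,18.4,-3,0,0,0,-1]
    - [0.45,18.4,-6,0,0,0,-1]
    - [0.45,18.4,-8,0,0,0,-1]
    - [0.45,18.4,-10,0,0,0,-1]
    - [0.45,18.4,-11,0,0,0,-1]
    - [0.45,18.4,-11,0,0,0,-1]
    - [0.45,18.4,-11,0,0,0,-1]

```text
t: 22.07
ee_pos: [399.1, -116.9, -4.9]
orientation: [-3.14, -0.024, 0.006]
ft_force: [0.6, 0.4, -2.0]
width: 25.5
grasp_force: 30.0
```

servo_tool:
  increments:
    - [0.15,-0.1,-0.3,0,0,0,-1]
    - [0.15,-0.1,-0.7,0,0,0,-1]
    - [0.15,-0.1,-1,0,0,0,-1]
    - [0.15,-0.1,-1.3,0,0,0,-1]
    - [0.15,-0.1,-1.3,0,0,0,-1]

```text
t: 22.48
ee_pos: [402.2, -118.5, -16.5]
orientation: [-3.141, -0.024, 0.0]
ft_force: [-0.5, -0.3, -1.9]
width: 25.8
grasp_force: 30.0
```

servo_tool:
  increments:
    - [0,0,-0.15,0,0,0,-1]
    - [0,0,-0.3,0,0,0,-1]
    - [0,0,-0.3,0,0,0,-1]
    - [0,0,-0.3,0,0,0,-1]

```text
t: 22.82
ee_pos: [403.0, -118.6, -18.7]
orientation: [3.141, 0.024, 0.002]
ft_force: [0.3, 1.5, 7.2]
width: 25.7
grasp_force: 30.0
```

servo_tool:
  increments:
    - [0,0,0,0,0,0,0]
    - [0,0,0,0,0,0,0]
    - [0,0,0,0,0,0,0]
    - [0,0,0,0,0,0,0]
    - [0,0,3,0,0,0,0]
    - [0,0,6,0,0,0,-1]
    - [0,1,9,0,0,0,-1]
    - [1,5,10,0,0,0,-1]
    - [2,9,10,0,0,0,-1]
    - [3,13,10,0,0,0,-1]
    - [4,17,10,0,0,0,-1]
    - [4.5,21,10,0,0,0,-1]
    - [4.5,25,10,0,0,0,-1]
    - [4.5,28,10,0,0,0,-1]
    - [4.5,29.4,10,0,0,0,-1]
    - [4.5,29.4,10,0,0,0,-1]
    - [4.5,29.4,10,0,0,0,-1]
    - [4.5,29.4,10,0,0,0,-1]

```text
t: 24.32
ee_pos: [446.8, 174.7, 80.4]
orientation: [3.141, 0.024, -0.001]
ft_force: [-0.4, -0.4, 0.6]
width: 0.6
grasp_force: 0.0
```

Run:
```python
from h import *
o=ctrl.get_obs();print(o['ee_pos'],o['width']); d=wsnap('w13'); knobs(d); tray(d,'r')
print(proj(d,[476,174,62]))
t=snap('top','t13'); tray(t,'g')
q=cv2.cvtColor(t['image'],cv2.COLOR_RGB2HSV)[212:254,203:275,1]; ys,xs=np.where(q<60); print('sink px',len(xs),px2w(t,203+xs.mean(),212+ys.mean(),20))
```

```text
[446.83645783 174.70598843  80.43189591] 0.5586216182266104
red [398  53  28  26 560] [411.6  65.4] [552.7  66.6  62. ] [551.6  70.6  70. ]
r box [  185   163   220   126 17474] ctr [416.1 135.9] size [208.5 112.7] ang 83.8
(np.float64(254.01219504412916), np.float64(172.52288609420978))
g box [ 202  211   73   43 2378] ctr [ 402.6 -118.8] size [113.5 200.9] ang 1.4
sink px 485 [ 398.03231393 -120.87750317   20.        ]
```

servo_tool:
  increments:
    - [0,0,-2,0,0,0,-1]
    - [0,0,-4,0,0,0,-1]
    - [0,0,-6,0,0,0,-1]
    - [0,0,-6.5,0,0,0,-1]
    - [0,0,-6.5,0,0,0,-1]
    - [1,0,-6.5,0,0,0,-1]
    - [2,0,-6.3,0,0,0,-1]
    - [3,0,-5.8,0,0,0,-1]
    - [4,0,-5.4,0,0,0,-1]
    - [5,0,-5,0,0,0,-1]
    - [6,0,-5,0,0,0,-1]
    - [6.8,0,-5,0,0,0,-1]
    - [6.8,0,-5,0,0,0,-1]

```text
t: 25.5
ee_pos: [519.1, 175.9, 32.0]
orientation: [-3.14, -0.023, -0.008]
ft_force: [-0.5, 0.3, -0.3]
width: 0.6
grasp_force: 0.0
```

servo_tool:
  increments:
    - [0,0,0,0,0,0,-1]
    - [0,0,3,0,0,0,0.1]
    - [0,0,6,0,0,0,0.1]
    - [1,-3,8,0,0,0,0.1]
    - [2,-6,8,0,0,0,0.1]
    - [3,-9.5,8,0,0,0,0.1]
    - [3.4,-10.4,8,0,0,0,0.1]
    - [3.4,-10.4,8,0,0,0,0.1]
    - [3.4,-10.4,8,0,0,0,0.1]

```text
t: 26.25
ee_pos: [548.9, 71.3, 110.3]
orientation: [-3.141, -0.021, 0.001]
ft_force: [-1.1, 0.2, 0.5]
width: 47.1
grasp_force: 0.0
```

Run:
```python
from h import *
o=ctrl.get_obs();print(o['ee_pos'],o['width']); d=wsnap('w14'); knobs(d)
```

```text
[548.87108322  71.31147699 110.32200315] 47.07403075680005
red [134   0  11  11  99] [139.2   4.2] [698.2 157.4  62. ] [695.8 154.7  70. ]
red [121 187  20  17 269] [130.4 194.9] [550.2 179.   62. ] [552.6 175.5  70. ]
red [365 186  21  18 282] [375.  194.5] [553.4 -36.5  62. ] [555.7 -33.   70. ]
red [244 189  18  18 273] [252.5 197.9] [548.9  71.4  62. ] [551.3  71.4  70. ]
red [106 251  73  15 363] [143.8 255.3] [491.4 172.4  62. ] [495.7 169.2  70. ]
```

servo_tool:
  increments:
    - [0.2,0,-3,0,0,0,0.1]
    - [0.2,0,-6,0,0,0,0.1]
    - [0.2,0,-8,0,0,0,0.1]
    - [0.2,0,-8.9,0,0,0,0.1]
    - [0.2,0,-8.9,0,0,0,0.1]
    - [0.2,0,-8.9,0,0,0,-1]
    - [0.2,0,-8.9,0,0,0,-1]
    - [0.2,0,-8.9,0,0,0,-1]
    - [0.2,0,-8.9,0,0,0,-1]
    - [0.2,0,-8.9,0,0,0,-1]
    - [0.2,0,-8.9,0,0,0,-1]
    - [0.2,0,-8.9,0,0,0,-1]

```text
t: 27.3
ee_pos: [552.0, 71.7, 22.5]
orientation: [-3.141, -0.024, -0.002]
ft_force: [-0.9, 0.9, 6.0]
width: 16.1
grasp_force: 30.0
```

servo_tool:
  increments:
    - [-0.7,0,0.5,0,0,0,-1]
    - [-1.5,0,0.9,0,0,0,-1]
    - [-2.4,0,1.1,0,0,0,-1]
    - [-3.3,0,1.2,0,0,0,-1]
    - [-4.0,0,1.1,0,0,0,-1]
    - [-4.7,0,1.0,0,0,0,-1]
    - [-5.3,0,0.75,0,0,0,-1]
    - [-5.9,0,0.5,0,0,0,-1]
    - [-6.3,0,0.2,0,0,0,-1]
    - [-6.3,0,0.2,0,0,0,-1]

```text
t: 28.13
ee_pos: [484.0, 70.7, 23.4]
orientation: [3.14, 0.024, -0.009]
ft_force: [-5.9, -3.4, 3.2]
width: 15.8
grasp_force: 30.0
```

servo_tool:
  increments:
    - [0,0,0,0,0,0,0]
    - [0,0,0,0,0,0,0]
    - [0,0,0,0,0,0,0]
    - [0,0,0,0,0,0,0]
    - [0,0,3,0,0,0,0]
    - [0,0,6,0,0,0,0.3]
    - [3,0,9,0,0,0,0.3]
    - [6,0,9,0,0,0,0.3]
    - [9,0,9,0,0,0,0.3]
    - [10.1,0,9,0,0,0,0.3]
    - [10.1,0,9,0,0,0,0.3]
    - [10.1,0,9,0,0,0,0.3]

```text
t: 29.13
ee_pos: [587.9, 71.4, 112.7]
orientation: [3.141, 0.024, -0.004]
ft_force: [-0.4, 0.3, -0.0]
width: 57.1
grasp_force: 0.0
```

Run:
```python
from h import *
o=ctrl.get_obs();print(o['ee_pos'],o['width']); d=wsnap('w15'); knobs(d)
u,v=proj(d,[614,71,20]); g=cv2.cvtColor(d['image'],cv2.COLOR_RGB2GRAY); u0,v0=int(u)-14,int(v)-14; q=g[v0:v0+28,u0:u0+28]
k,l,s,cc=cv2.connectedComponentsWithStats((q<q.min()+40).astype(np.uint8))
for i in range(1,k): print(s[i],px2w(d,cc[i][0]+u0,cc[i][1]+v0,20))
```

```text
[587.91988921  71.44198073 112.73851771] 57.12890495619497
red [139  43  12  17 158] [144.4  50.7] [705.8 157.5  62. ] [704.5 154.7  70. ]
red [127 228  19  17 244] [136.1 235.8] [548.9 178.8  62. ] [552.5 175.4  70. ]
red [360 228  18  17 251] [368.6 235.8] [551.9 -36.5  62. ] [555.5 -33.1  70. ]
red [197 282  50   5 180] [221.5 284.5] [498.4 100.6  62. ] [503.7  99.6  70. ]
red [258 284  23   3  61] [268.2 285.1] [498.4  55.   62. ] [503.7  55.6  70. ]
[10 10  9  8 62] [614.46722104  71.58121563  20.        ]
```

servo_tool:
  increments:
    - [-0.35,0,-3,0,0,0,0.3]
    - [-0.35,0,-6,0,0,0,0.3]
    - [-0.35,0,-9,0,0,0,0.3]
    - [-0.35,0,-11.5,0,0,0,0.3]
    - [-0.35,0,-12.2,0,0,0,0.3]
    - [-0.35,0,-12.2,0,0,0,0.3]
    - [-0.35,0,-12.2,0,0,0,-1]
    - [-0.35,0,-12.2,0,0,0,-1]
    - [-0.35,0,-12.2,0,0,0,-1]
    - [-0.35,0,-12.2,0,0,0,-1]
    - [-0.35,0,-12.2,0,0,0,-1]
    - [-0.35,0,-12.2,0,0,0,-1]
    - [-0.35,0,-12.2,0,0,0,-1]

```text
t: 30.27
ee_pos: [586.4, 71.6, -7.3]
orientation: [-3.141, -0.024, -0.002]
ft_force: [-1.5, -0.5, 6.9]
width: 25.7
grasp_force: 30.0
```

servo_tool:
  increments:
    - [0,0,1,0,0,0,-1]
    - [0,0,2,0,0,0,-1]
    - [0,0,4,0,0,0,-1]
    - [0,0,7,0,0,0,-1]
    - [0,0,10,0,0,0,-1]
    - [0,0,12,0,0,0,-1]
    - [0,0,12,0,0,0,-1]
    - [0,0,12,0,0,0,-1]

```text
t: 30.93
ee_pos: [586.6, 71.6, 113.2]
orientation: [-3.141, -0.024, -0.005]
ft_force: [-0.1, -0.0, -2.4]
width: 25.9
grasp_force: 30.0
```

Run:
```python
from h import *
o=ctrl.get_obs();e=o['ee_pos'];print(e,o['width'],o['orientation']); d=wsnap('w16'); z=e[2]+32
u,v=proj(d,e+[31.4,0,32]); print(u,v); g=cv2.cvtColor(d['image'],cv2.COLOR_RGB2GRAY); u0,v0=int(u)-14,int(v)-14; q=g[v0:v0+28,u0:u0+28]; print(q[14])
k,l,s,cc=cv2.connectedComponentsWithStats((q<150).astype(np.uint8))
for i in range(1,k): print(s[i],px2w(d,cc[i][0]+u0,cc[i][1]+v0,z)-e)
```

```text
[586.56301326  71.60508998 113.16884135] 25.886391714788083 [-3.14120558 -0.02388735 -0.00468451]
253.1589731617819 186.23119859027398
[220 220 220 217 210 182 143 102  77  69  66  65  68  66  66  67  66  67
  66  65  71  88 125 169 201 220 224 224]
[  6   9  17  17 222] [2.97890155e+01 6.73112025e-03 3.20000000e+01]
```

servo_tool:
  increments:
    - [-3,0,0,0,0,0,-1]
    - [-6,-1,0,0,0,0,-1]
    - [-9,-3,0,0,0,0,-1]
    - [-12,-5,0,0,0,0,-1]
    - [-15,-8,0,0,0,0,-1]
    - [-18,-11,0,0,0,0,-1]
    - [-19.5,-14.5,0,0,0,0,-1]
    - [-20,-18,0,0,0,0,-1]
    - [-20,-21,0,0,0,0,-1]
    - [-20,-24,0,0,0,0,-1]
    - [-20,-27,0,0,0,0,-1]
    - [-20,-30,0,0,0,0,-1]
    - [-19.5,-33,0,0,0,0,-1]
    - [-18.75,-36,0,0,0,0,-1]
    - [-18.75,-37.3,0,0,0,0,-1]
    - [-18.75,-37.3,-2,0,0,0,-1]
    - [-18.75,-37.3,-4,0,0,0,-1]
    - [-18.75,-37.3,-5.5,0,0,0,-1]
    - [-18.75,-37.3,-6,0,0,0,-1]
    - [-18.75,-37.3,-6,0,0,0,-1]

```text
t: 32.65
ee_pos: [396.5, -299.7, 49.6]
orientation: [-3.138, -0.024, 0.006]
ft_force: [0.1, -0.2, -1.2]
width: 25.6
grasp_force: 30.0
```

servo_tool:
  increments:
    - [0,0,0,0,0,0,-1]
    - [0,0,0,0,0,0,-1]
    - [0,0,0,0,0,0,-1]

```text
t: 32.9
ee_pos: [398.8, -301.7, 52.5]
orientation: [3.141, 0.024, 0.002]
ft_force: [-0.0, -0.3, -1.5]
width: 25.8
grasp_force: 30.0
```

Run:
```python
from h import *
o=ctrl.get_obs();e=o['ee_pos'];print(e,o['width'],o['orientation']); d=wsnap('w17')
print(proj(d,e+[28.4,0,27.5]),proj(d,[427.5,-301.8,52]))
b=d['image'][165:215,230:276]; hsv=cv2.cvtColor(b,cv2.COLOR_RGB2HSV); g=cv2.cvtColor(b,cv2.COLOR_RGB2GRAY)
for r in range(0,40,2): print(165+r,' '.join('%3d'%x+('*' if hsv[r,c*2,1]>120 else ' ') for c,x in enumerate(g[r,::2])))
```

```text
[ 398.83558187 -301.71620573   52.46957911] 25.818548214881595 [3.14061765e+00 2.42042012e-02 1.79223815e-03]
(np.float64(253.1479805269553), np.float64(189.27147417255952)) (np.float64(253.22127656116115), np.float64(178.5109579843598))
165 132  131  128  133  152  159  160  162  162  156  147  149  146  147  150  155  166  169  169  164  150  129  124 
167 193  191  191  187  186  185  186  186  190  189  188  188  188  193  191  192  193  195  192  192  192  189  189 
169 237  238  239  238  234  232  233  235  236  236  235  235  235  236  236  236  236  238  237  237  238  236  235 
171 240  241  241  240  236  236  235  238  239  240  238  237  238  239  239  238  238  239  239  239  239  240  238 
173 239  241  241  238  236  235  236  238  238  239  239  236  237  238  238  239  239  239  239  238  239  239  238 
175 238  241  240  238  235  234  236  237  239  238  238  237  237  238  239  238  237  239  239  238  238  239  237 
177 240  241  240  239  234  233  235  237  238  237  238  236  237  237  238  237  239  239  240  237  239  239  237 
179 239  239  240  239  235  
[... 816 characters left out ...]
  239  237  234  233  231  211  153  106   83   75   75   84  103  140  196  232  237  237  237  237  236 
195 236  239  239  237  233  232  232  225  193  150  134  120  121  135  152  183  223  236  237  236  238  236  234 
197 238  238  238  237  234  233  231  234  225  200  176  165  163  174  195  219  232  237  237  236  236  237  234 
199 237  238  239  236  233  232  232  235  235  229  222  215  217  223  228  233  236  237  238  236  236  237  234 
201 236  238  238  236  233  231  231  235  236  235  233  232  232  233  235  234  234  231  230  232  236  235  234 
203 235  238  237  235  233  232  233  235  236  234  233  233  234  234  233  233  225  201  201  220  234  234  234
```

servo_tool:
  increments:
    - [0,0,-0.5,0,0,0,-1]
    - [0,0,-1,0,0,0,-1]
    - [0,0,-1.5,0,0,0,-1]
    - [0,0,-1.9,0,0,0,-1]
    - [0,0,-1.9,0,0,0,-1]

```text
t: 33.37
ee_pos: [397.7, -301.1, 31.6]
orientation: [-3.141, -0.024, 0.002]
ft_force: [-0.1, 0.4, -1.2]
width: 25.9
grasp_force: 30.0
```

servo_tool:
  increments:
    - [0,0,-0.2,0,0,0,-1]
    - [0,0,-0.4,0,0,0,-1]
    - [0,0,-0.4,0,0,0,-1]
    - [0,0,-0.4,0,0,0,-1]

```text
t: 33.7
ee_pos: [399.2, -302.4, 29.0]
orientation: [3.14, 0.024, 0.003]
ft_force: [1.3, -2.7, 0.8]
width: 25.5
grasp_force: 30.0
```

servo_tool:
  increments:
    - [0,0,-0.2,0,0,0,-1]
    - [0,0,-0.3,0,0,0,-1]
    - [0,0,-0.3,0,0,0,-1]
    - [0,0,-0.3,0,0,0,-1]
    - [0,0,-0.3,0,0,0,-1]

```text
t: 34.12
ee_pos: [398.4, -302.3, 26.6]
orientation: [3.14, 0.024, 0.001]
ft_force: [-3.5, -3.4, 12.1]
width: 25.4
grasp_force: 30.0
```

servo_tool:
  increments:
    - [0,0,0,0,0,0,-1]
    - [0,0,0,0,0,0,-1]
    - [0,0,2,0,0,0,-1]
    - [0,0,4,0,0,0,-1]
    - [0,0,7,0,0,0,-1]
    - [0,0,9,0,0,0,-1]
    - [0,0,9,0,0,0,-1]

```text
t: 34.7
ee_pos: [400.0, -302.8, 119.0]
orientation: [3.138, 0.024, 0.007]
ft_force: [0.3, -1.0, -1.4]
width: 26.1
grasp_force: 30.0
```

Run:
```python
from h import *
o=ctrl.get_obs();e=o['ee_pos'];print(e,o['width'],o['ft_force']); t=snap('top','t18'); tray(t,'r'); tray(t,'g')
d=wsnap('w18'); z=e[2]+27.5
u,v=proj(d,e+[28.4,0,27.5]); g=cv2.cvtColor(d['image'],cv2.COLOR_RGB2GRAY); u0,v0=int(u)-14,int(v)-14; q=g[v0:v0+28,u0:u0+28]
k,l,s,cc=cv2.connectedComponentsWithStats((q<150).astype(np.uint8))
for i in range(1,k): print(s[i],px2w(d,cc[i][0]+u0,cc[i][1]+v0,z)-e)
```

```text
[ 400.03851411 -302.79937685  119.04906633] 26.096500474498463 [ 0.33124204 -0.98531456 -1.40214266]
r box [ 111  212   74   41 2911] ctr [405.3 134.5] size [204.4 112. ] ang 89.4
g box [ 202  211   73   43 2363] ctr [ 402.9 -118.7] size [112.9 200.9] ang 1.5
[  5   8  17  15 204] [28.29225808  0.84970485 27.5       ]
```

servo_tool:
  increments:
    - [0,3,0,0,0,0,-1]
    - [0,7,0,0,0,0,-1]
    - [0,11,0,0,0,0,-1]
    - [0,15,0,0,0,0,-1]
    - [0,19,0,0,0,0,-1]
    - [0,23,0,0,0,0,-1]
    - [0.3,27,0,0,0,0,-1]
    - [0.5,31,0,0,0,0,-1]
    - [0.75,35,0,0,0,0,-1]
    - [0.75,39,0,0,0,0,-1]
    - [0.75,42,0,0,0,0,-1]
    - [0.75,43.7,0,0,0,0,-1]
    - [0.75,43.7,-3,0,0,0,-1]
    - [0.75,43.7,-6,0,0,0,-1]
    - [0.75,43.7,-9,0,0,0,-1]
    - [0.75,43.7,-10.5,0,0,0,-1]
    - [0.75,43.7,-10.5,0,0,0,-1]
    - [0.75,43.7,-10.5,0,0,0,-1]

```text
t: 36.3
ee_pos: [403.8, 134.9, 9.1]
orientation: [3.14, 0.024, -0.007]
ft_force: [0.5, -0.4, -1.8]
width: 25.8
grasp_force: 30.0
```

servo_tool:
  increments:
    - [0,0,0,0,0,0,-1]
    - [0,0,0,0,0,0,-1]

```text
t: 36.47
ee_pos: [406.4, 135.6, 11.4]
orientation: [-3.141, -0.024, -0.002]
ft_force: [0.8, 0.7, -0.9]
width: 26.0
grasp_force: 30.0
```

Run:
```python
from h import *
o=ctrl.get_obs();e=o['ee_pos'];print(e,o['width']); t=snap('top','t19'); tray(t,'r')
d=wsnap('w19'); tray(d,'r')
```

```text
[406.37014595 135.62819375  11.39132503] 25.978419488170104
r box [135 212  50  41 914] ctr [405.  101.5] size [138.5 111.8] ang 89.5
r box [   98   135   309   132 27388] ctr [416.4 137.1] size [199.7  93.5] ang 88.9
```

Lower into the red tray.

servo_tool:
  increments:
    - [0.1,0,-0.6,0,0,0,-1]
    - [0.1,0,-1.2,0,0,0,-1]
    - [0.1,0,-1.8,0,0,0,-1]
    - [0.1,0,-2.3,0,0,0,-1]
    - [0.1,0,-2.5,0,0,0,-1]
    - [0.1,0,-2.5,0,0,0,-1]

```text
t: 37.07
ee_pos: [407.0, 135.5, -14.8]
orientation: [3.141, 0.024, -0.0]
ft_force: [0.2, 0.4, -1.6]
width: 25.7
grasp_force: 30.0
```

servo_tool:
  increments:
    - [0,0,-0.2,0,0,0,-1]
    - [0,0,-0.3,0,0,0,-1]
    - [0,0,-0.3,0,0,0,-1]

```text
t: 37.32
ee_pos: [407.8, 135.7, -16.3]
orientation: [-3.141, -0.024, -0.003]
ft_force: [-0.9, -2.7, 18.3]
width: 26.0
grasp_force: 30.0
```

servo_tool:
  increments:
    - [0,0,0.1,0,0,0,0]
    - [0,0,0.1,0,0,0,0]
    - [0,0,0.1,0,0,0,0]
    - [0,0,0.1,0,0,0,0]
    - [0,0,3,0,0,0,0]
    - [0,0,6,0,0,0,-1]
    - [0,0,9,0,0,0,-1]
    - [1,-2,9.8,0,0,0,-1]
    - [3,-5,9.8,0,0,0,-1]
    - [4,-6.5,9.8,0,0,0,-1]
    - [4,-6.5,9.8,0,0,0,-1]
    - [4,-6.5,9.8,0,0,0,-1]
    - [4,-6.5,9.8,0,0,0,-1]
    - [4,-6.5,9.8,0,0,0,-1]

```text
t: 38.48
ee_pos: [445.6, 71.1, 80.2]
orientation: [3.141, 0.025, -0.002]
ft_force: [0.7, -0.8, 0.5]
width: 0.0
grasp_force: 0.0
```

servo_tool:
  increments:
    - [0,0,-2,0,0,0,-1]
    - [0,0,-4,0,0,0,-1]
    - [0,0,-6,0,0,0,-1]
    - [0,0,-6.5,0,0,0,-1]
    - [0,0,-6.5,0,0,0,-1]
    - [1,0,-6.5,0,0,0,-1]
    - [2,0,-6.3,0,0,0,-1]
    - [3,0,-5.8,0,0,0,-1]
    - [4,0,-5.4,0,0,0,-1]
    - [5,0,-5,0,0,0,-1]
    - [6,0,-5,0,0,0,-1]
    - [7,0,-5,0,0,0,-1]
    - [7,0,-5,0,0,0,-1]

```text
t: 39.57
ee_pos: [521.3, 70.9, 32.3]
orientation: [-3.141, -0.024, -0.01]
ft_force: [0.8, -0.3, 0.5]
width: 0.5
grasp_force: 0.0
```

servo_tool:
  increments:
    - [0,0,2,0,0,0,-1]
    - [0,0,6,0,0,0,-1]
    - [0,-3,10,0,0,0,-1]
    - [0,-7,14,0,0,0,-1]
    - [0,-11,18,0,0,0,-1]
    - [-2,-15,20,0,0,0,-1]
    - [-4,-19,20,0,0,0,-1]
    - [-4,-23,20,0,0,0,-1]
    - [-4,-27,20,0,0,0,-1]
    - [-4,-31,20,0,0,0,-1]
    - [-4,-35,20,0,0,0,-1]
    - [-4,-38,20,0,0,0,-1]
    - [-4,-38,20,0,0,0,-1]

```text
t: 40.65
ee_pos: [476.9, -314.3, 231.6]
orientation: [3.139, 0.02, 0.003]
ft_force: [0.1, 0.7, 0.7]
width: 0.4
grasp_force: 0.0
```

Run:
```python
from h import *
t=snap('top','t20'); tray(t,'r'); tray(t,'g'); knobs(t); t0=load('top0')
hsv=cv2.cvtColor(t['image'],cv2.COLOR_RGB2HSV)
for n,b in [('g',(211,203,254,274)),('r',(213,112,252,183))]:
    q=hsv[b[0]:b[2],b[1]:b[3],1]; ys,xs=np.where(q<60); print(n,len(xs),px2w(t,b[1]+xs.mean(),b[0]+ys.mean(),20))
A=cv2.resize(t['image'][140:260,105:405,::-1],(800,320),interpolation=cv2.INTER_CUBIC)
s=snap('scene','s20')['image'][100:240,150:350,::-1]
cv2.imwrite('pics/c20.png',np.vstack([A,cv2.resize(s,(400,280)).copy() if 0 else np.hstack([cv2.resize(s,(400,280),interpolation=cv2.INTER_CUBIC),cv2.resize(t0['image'][140:260,105:405,::-1],(400,280))])]))
```

```text
r box [ 116  207   73   41 2376] ctr [419.3 122. ] size [203.2 112.1] ang 89.5
g box [ 202  211   72   43 2048] ctr [ 402.2 -118.5] size [112.6 200.3] ang 1.1
red [302 118  14   6  41] [306.4 120.6] [ 705.8 -311.7   62. ] [ 703.9 -310.9   70. ]
red [478 197  34  18 107] [494.2 204.4] [ 470.2 -811.6   62. ] [ 469.9 -807.6   70. ]
red [491 202  21  20  81] [502.2 211.3] [ 451.3 -831.8   62. ] [ 451.1 -827.7   70. ]
red [406 221  21  27 110] [416.8 233.1] [ 395.4 -602.    62. ] [ 395.5 -599.4   70. ]
red [402 222  18  35 118] [409.5 240.4] [ 375.9 -582.1   62. ] [ 376.2 -579.6   70. ]
g 793 [ 386.90668014 -151.86635096   20.        ]
r 486 [412.7085061  119.11258875  20.        ]
```

View pics/c20.png

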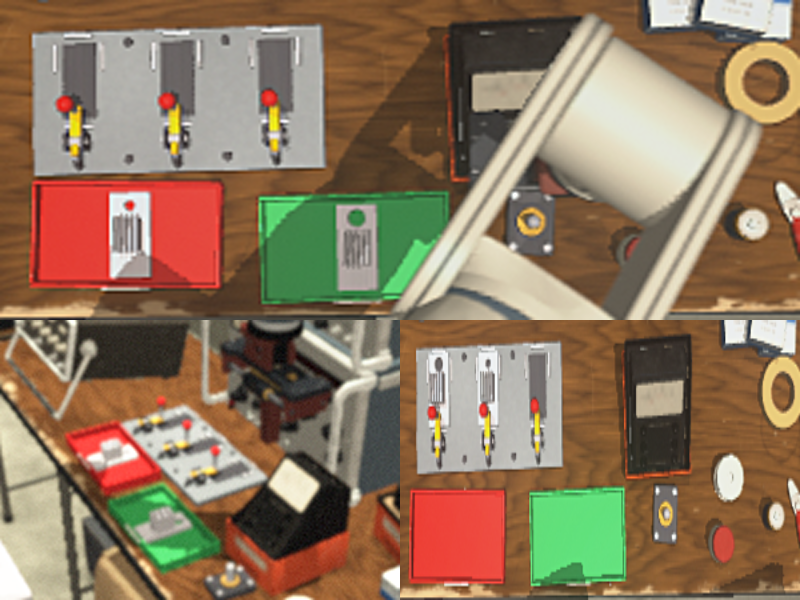

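```bash
python3 -c "
from workcell import ctrl
print(ctrl.close_job())"
```

```text
the job is handed in; nothing more can be done
None
```

The job is handed in, with no verdict returned: the nest 1 heat sink slid down the pin and lies flat in the green tray, the nest 2 one stuck on the nose and lies flat in the red tray, nest 3 was empty, and all three fingers are down.

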